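# Change the spindles in an espresso valve block

### The job

Swing the cam lever on the valve block fully open to free the keeper, pull out every worn spindle with a red wing and put it in the scrap tin, and put every new blue-winged spindle from the mat into a free socket, turned to match the flatted hole and pushed fully home. Then, with all of them home, swing the lever fully shut so that the keeper locks them; leave the black-winged spindle in its socket and the other things on the bench alone.

Things in the scene. Friction and masses are not known exactly. Their poses are not given: they have to be found in the camera images.
- new0_mid (a point): New spindle, BLUE wing, brass; stands on its tang on the bench over the thin black mat, turned any way. May be absent (None). 120 g, 74 mm tall, upright z. From the foot: flatted tang 18 (x) by 26 (y) mm, 24 mm long, foot stepped down to 14 by 22; flange 36 mm across, 6 mm thick; wing grip 14 (x) by 28 (y) mm, 44 mm tall, in line with the tang. Point on the axis, 37 mm above the foot. A half turn fits alike.
- new1_mid (a point): New spindle, BLUE wing, brass; stands on its tang on the bench over the thin black mat, turned any way. May be absent (None). 120 g, 74 mm tall, upright z. From the foot: flatted tang 18 (x) by 26 (y) mm, 24 mm long, foot stepped down to 14 by 22; flange 36 mm across, 6 mm thick; wing grip 14 (x) by 28 (y) mm, 44 mm tall, in line with the tang. Point on the axis, 37 mm above the foot. A half turn fits alike.
- new2_mid (a point): New spindle, BLUE wing, brass; stands on its tang on the bench over the thin black mat, turned any way. May be absent (None). 120 g, 74 mm tall, upright z. From the foot: flatted tang 18 (x) by 26 (y) mm, 24 mm long, foot stepped down to 14 by 22; flange 36 mm across, 6 mm thick; wing grip 14 (x) by 28 (y) mm, 44 mm tall, in line with the tang. Point on the axis, 37 mm above the foot. A half turn fits alike.
- new3_mid (a point): New spindle, BLUE wing, brass; stands on its tang on the bench over the thin black mat, turned any way. May be absent (None). 120 g, 74 mm tall, upright z. From the foot: flatted tang 18 (x) by 26 (y) mm, 24 mm long, foot stepped down to 14 by 22; flange 36 mm across, 6 mm thick; wing grip 14 (x) by 28 (y) mm, 44 mm tall, in line with the tang. Point on the axis, 37 mm above the foot. A half turn fits alike.
- worn0_mid (a point): Worn spindle, RED wing; at first home in a socket under the keeper. May be absent (None). 120 g, 74 mm tall, upright z. From the foot: flatted tang 18 (x) by 26 (y) mm, 24 mm long, foot stepped down to 14 by 22; flange 36 mm across, 6 mm thick; wing grip 14 (x) by 28 (y) mm, 44 mm tall, in line with the tang. Point on the axis, 37 mm above the foot. A half turn fits alike.
- worn1_mid (a point): Worn spindle, RED wing; at first home in a socket under the keeper. May be absent (None). 120 g, 74 mm tall, upright z. From the foot: flatted tang 18 (x) by 26 (y) mm, 24 mm long, foot stepped down to 14 by 22; flange 36 mm across, 6 mm thick; wing grip 14 (x) by 28 (y) mm, 44 mm tall, in line with the tang. Point on the axis, 37 mm above the foot. A half turn fits alike.
- good_mid (a point): Good spindle, BLACK wing; already home in a socket, stays there. 120 g, 74 mm tall, upright z. From the foot: flatted tang 18 (x) by 26 (y) mm, 24 mm long, foot stepped down to 14 by 22; flange 36 mm across, 6 mm thick; wing grip 14 (x) by 28 (y) mm, 44 mm tall, in line with the tang. Point on the axis, 37 mm above the foot. A half turn fits alike.
- socket0 (a point): Mouth centre of socket 0 in the top face (36 mm above the bench) of the fixed aluminium valve block, 80 x 250 mm; five sockets in a row along the block's y, 50 mm apart. Axes as the block's, z up. Hole 20.5 (x) by 28.5 (y) mm, 30 mm deep, mouth chamfered. Home = flange on the top face: the spindle's point is 13 mm, its wing's top 50 mm above this point.
- socket1 (a point): Mouth centre of socket 1 in the top face (36 mm above the bench) of the fixed aluminium valve block, 80 x 250 mm; five sockets in a row along the block's y, 50 mm apart. Axes as the block's, z up. Hole 20.5 (x) by 28.5 (y) mm, 30 mm deep, mouth chamfered. Home = flange on the top face: the spindle's point is 13 mm, its wing's top 50 mm above this point.
- socket2 (a point): Mouth centre of socket 2 in the top face (36 mm above the bench) of the fixed aluminium valve block, 80 x 250 mm; five sockets in a row along the block's y, 50 mm apart. Axes as the block's, z up. Hole 20.5 (x) by 28.5 (y) mm, 30 mm deep, mouth chamfered. Home = flange on the top face: the spindle's point is 13 mm, its wing's top 50 mm above this point.
- socket3 (a point): Mouth centre of socket 3 in the top face (36 mm above the bench) of the fixed aluminium valve block, 80 x 250 mm; five sockets in a row along the block's y, 50 mm apart. Axes as the block's, z up. Hole 20.5 (x) by 28.5 (y) mm, 30 mm deep, mouth chamfered. Home = flange on the top face: the spindle's point is 13 mm, its wing's top 50 mm above this point.
- socket4 (a point): Mouth centre of socket 4 in the top face (36 mm above the bench) of the fixed aluminium valve block, 80 x 250 mm; five sockets in a row along the block's y, 50 mm apart. Axes as the block's, z up. Hole 20.5 (x) by 28.5 (y) mm, 30 mm deep, mouth chamfered. Home = flange on the top face: the spindle's point is 13 mm, its wing's top 50 mm above this point.
- cam_lever (a joint): Cam lever on the block's -x side, swings level about an upright pivot: 0 rad fully shut (arm midway between the block's -x and -y), 1.6 fully open (-x and +y; clockwise from above). Starts below 0.1, stays where left, about 2 N at the knob. Draws the yellow keeper bar (top 50 mm high): shut, its edge is 10 mm from the socket axes, over the flanges; open, 24 mm.
- lever_knob (a point): Upright red round grip at the lever's end, 16 mm across, from 51 to 95 mm above the bench; this point is on its axis, 78 mm above the bench, and moves with the lever.
- lever_pivot (a point): On the lever's upright pivot axis, 78 mm above the bench, fixed on the block 62 mm to the -x side of the middle of the socket row; the knob's circle about it has a radius of 70 mm. Axes as the block's.
- scrap_tin: Loose square open steel scrap tin, 160 (x) by 110 (y) mm outside, 45 mm high, walls and floor 4 mm, 0.5 kg; origin at the centre of its underside.
- mug: Bystander, white mug, 76 mm across, 85 mm high, with handle; origin under its middle. Leave alone.
- cleaner: Bystander, white cleaner bottle, 64 mm across, 190 mm tall, red cap; origin under its middle. Leave alone.
- tamper: Bystander, steel coffee tamper, 56 mm base, 76 mm tall; origin under its middle. Leave alone.
- grease: Bystander, grease jar with yellow lid, 60 mm across, 45 mm high; origin under its middle. Leave alone.
- portafilter: Bystander, steel portafilter head 74 mm across, 33 mm high, with a black handle along its -x to 172 mm; origin under its middle (of the head). Leave alone.
- wrench: Bystander, steel wrench lying flat near the robot; origin under its middle. Leave alone.
There are look-alikes about, which are no part of the job. Leave any green or turquoise look-alike of the part that bears new3_mid alone. Leave any turquoise look-alike of the part that bears worn1_mid alone.

How it is judged:
On the way, in this order (a step that is already met when the one before it is completed fails the run):
1. the cam lever is fully open (value of joint cam_lever above 1.35 rad), for 0.2 s.
2. with the lever still open, every red spindle is in the scrap tin and every new spindle is fully home in a socket (x of worn0_mid in the frame of scrap_tin between -0.078 and 0.078 m and y of worn0_mid in the frame of scrap_tin between -0.053 and 0.053 m and z of worn0_mid in the frame of scrap_tin between 0 and 0.055 m and x of worn1_mid in the frame of scrap_tin between -0.078 and 0.078 m and y of worn1_mid in the frame of scrap_tin between -0.053 and 0.053 m and z of worn1_mid in the frame of scrap_tin between 0 and 0.055 m and x of new0_mid in the frame of socket0 between -0.004 and 0.004 m and y of new0_mid in the frame of socket0 between -0.004 and 0.204 m and z of each of new0_mid, new1_mid, new2_mid, new3_mid, good_mid in the frame of socket0 below 0.016 m and angle between the x axis of each of new0_mid, new1_mid, new2_mid, new3_mid, good_mid and the x axis of socket0, either way round below 0.15 rad and angle between each of new0_mid, new1_mid, new2_mid, new3_mid, good_mid's own z axis and vertical below 0.08 rad and x of new1_mid in the frame of socket0 between -0.004 and 0.004 m and y of new1_mid in the frame of socket0 between -0.004 and 0.204 m and x of new2_mid in the frame of socket0 between -0.004 and 0.004 m and y of new2_mid in the frame of socket0 between -0.004 and 0.204 m and x of new3_mid in the frame of socket0 between -0.004 and 0.004 m and y of new3_mid in the frame of socket0 between -0.004 and 0.204 m and x of good_mid in the frame of socket0 between -0.004 and 0.004 m and y of good_mid in the frame of socket0 between -0.004 and 0.204 m and value of joint cam_lever above 1.2 rad), for 0.2 s.
3. the cam lever is fully shut (value of joint cam_lever below 0.2 rad), for 0.2 s.
At the end, for the whole second after the job is handed in: Every red spindle inside the scrap tin; every blue spindle that is present and the black one fully home in sockets (within 4 mm of the row of sockets, at most 3 mm proud, turned within 0.15 rad, upright within 0.08 rad); lever shut (below 0.2 rad); spindles at rest (below 0.02 m/s) (x of worn0_mid in the frame of scrap_tin between -0.078 and 0.078 m and y of worn0_mid in the frame of scrap_tin between -0.053 and 0.053 m and z of worn0_mid in the frame of scrap_tin between 0 and 0.055 m and x of worn1_mid in the frame of scrap_tin between -0.078 and 0.078 m and y of worn1_mid in the frame of scrap_tin between -0.053 and 0.053 m and z of worn1_mid in the frame of scrap_tin between 0 and 0.055 m and x of new0_mid in the frame of socket0 between -0.004 and 0.004 m and y of new0_mid in the frame of socket0 between -0.004 and 0.204 m and z of each of new0_mid, new1_mid, new2_mid, new3_mid, good_mid in the frame of socket0 below 0.016 m and angle between the x axis of each of new0_mid, new1_mid, new2_mid, new3_mid, good_mid and the x axis of socket0, either way round below 0.15 rad and angle between each of new0_mid, new1_mid, new2_mid, new3_mid, good_mid's own z axis and vertical below 0.08 rad and x of new1_mid in the frame of socket0 between -0.004 and 0.004 m and y of new1_mid in the frame of socket0 between -0.004 and 0.204 m and x of new2_mid in the frame of socket0 between -0.004 and 0.004 m and y of new2_mid in the frame of socket0 between -0.004 and 0.204 m and x of new3_mid in the frame of socket0 between -0.004 and 0.004 m and y of new3_mid in the frame of socket0 between -0.004 and 0.204 m and x of good_mid in the frame of socket0 between -0.004 and 0.004 m and y of good_mid in the frame of socket0 between -0.004 and 0.204 m and linear speed of each of new0, new1, new2, new3, worn0, worn1 below 0.02 m/s and value of joint cam_lever below 0.2 rad); the robot touches nothing.
It fails at once if the black-winged spindle is pulled out of its socket (distance of good_mid from where it was at the start of the episode above 0.02 m).
It fails at once if the mug, cleaner bottle, tamper, grease jar, portafilter or wrench is moved over 5 cm (distance of any of mug, cleaner, tamper, grease, portafilter, wrench from where it was at the start of the episode above 0.05 m).
Of worn0, worn1 only 1 to 2 are there at a start; the rules pass over those that are not, and their reading is None.
Of new0, new1, new2, new3 only 3 to 4 are there at a start; the rules pass over those that are not, and their reading is None.
At some moment in a run one of scrap_tin may be knocked a few centimetres aside while the robot is not near it.
It also fails if it takes over 210 s, if anything falls off the work surface, if the arm or the gripper's body presses on something with over 40 N, if the wrist force passes 120 N, or if a joint passes its speed limit or range.

### The arm

A 7-joint arm with a two-finger parallel gripper is mounted at the origin on the work surface. World frame = base frame: x ahead of the robot, y to its left, z up, the work surface at z = 0. Lengths are in m, angles in rad, forces in N, time in s.
With the tool pointing down it reaches from about 0.425 to 0.925 m from the base axis. Payload 6.8 kg.
Tool frame: the origin (TCP) lies between the finger pads; the fingertips stand 11 mm ahead of it and the grasp point (between the pads) lies 8 mm behind it; z points along the fingers, y is the line along which they close (so a half turn about z gives the same grasp; the last joint's range is limited). The gripper opens to 85 mm and grips with 20 to 120 N. Pads are 22 mm wide; open, the fingers measure 114 mm over their backs; the gripper's body (76 mm by 85 mm) begins 54 mm behind the grasp point. The pads swing forward as they close: fully open they stand 13 mm farther back than shut.
Start: joints at [1.04, 0.477, 0.022, 1.555, -0.011, 1.109, -0.083], TCP at [0.277, -0.616, 0.242] pointing down, gripper open.
Joint ranges: [-2.96, 2.96], [-0.34, 2.1], [-1.41, 1.46], [0.24, 2.44], [-1.37, 4.51], [0.17, 1.92], [-2.96, 2.96]. Speed limits (rad/s): [2.39, 2.39, 3.14, 3.14, 3.14, 3.14, 3.14].

### API

Orientations are given as a rotation vector (axis times angle).
In Python, from bench import r gives the robot as it stands.
- The arm moves only by the tool send_rows, never from a script. Its argument "deltas" is a list of rows, each an object of numbers: "dx", "dy", "dz": the shift along the world's x, y, z in mm; "rx", "ry", "rz": the turn, a rotation vector about the world's x, y, z in degrees. A call has 1 to 5 rows; each row is the pose to reach, as a shift and turn from the pose commanded when the call began; what a row does not reach only later rows make up. A row lasts 1/12 s, in which the tool goes at most 41.7 mm and 7.16 degrees, less where a joint would pass 70% of its speed; a pose out of reach is approached as far as the arm can. A call with a gripper value outside its range is refused whole. "jaw" is the finger opening in mm, from 0 to 85.4, set as the call begins (left out, the last holds). The fingers move at their own pace and stop on an object; "newtons" is the grip in N (left out, the last holds). Time passes only in rows, so rows that repeat a pose let the fingers close. It gives the time, the measured TCP pose, the force, the opening and the grip force at its end, in the units of the state.
- r.get_obs(): the state, without advancing time (a new reading comes with each control period).
- r.grab_frame(name): name is "side" or "top"; returns a dict with "frame" (420x560x3 uint8, blue, green, red), "z_map" (420x560 float32, m along the optical axis (not along the pixel's ray), 0 where there is no reading), "vertical_fov" (degrees; the focal length in pixels is half the picture's height over the tangent of half this angle, whatever the lens; pixels are square), "cx", "cy" (the principal point, pixels), "xyz" and "orientation" of the camera in the world. Camera axes: x right, y down, z forward; pixel columns grow to the right and rows downward; lengths in m; the calibration is good to about 2 mm. A picture is of the moment at which its call begins.
- r.hand_in(): hands the job in; it is judged then, once.
The state is a dict: "clock": time; "joints": joint angles; "qvel": joint speeds; "tau": joint torques, N m; "tcp_pos": TCP position; "orientation": TCP orientation; "contact_force": force on the tool from outside, world axes, zero at the start; "moment": the same for the moment, N m; "grip_width": finger opening in m; "gripper_force": force on a finger pad.
Only numpy, scipy, OpenCV 4.12 (cv2) and the standard library are available. Lean on these libraries where they do the work, as an engineer would, in place of code of your own. Each camera call takes 0.05 s, during which the arm holds its last target. There are 200 camera calls.

## Working session

There is one attempt and no reset: what is moved stays moved. The work goes in short steps, Python scripts to look and compute and a tool call to move; the robot and the scene stay as the last step left them, time stands still between calls to the robot, and variables do not carry over. Pictures are saved under pics/ and viewed, at most 14 in all, crops included, and the job is handed in when it is done.

Besides the shell and the picture viewer there is one more tool, called as a command line: name --argument value ..., lists and objects as JSON in quotes. send_rows: Moves the arm, as the interface text tells. Its arguments: {"type":"object","properties":{"deltas":{"type":"array","items":{"type":"object","properties":{"dx":{"type":"number"},"dy":{"type":"number"},"dz":{"type":"number"},"rx":{"type":"number"},"ry":{"type":"number"},"rz":{"type":"number"}}}},"jaw":{"type":"number"},"newtons":{"type":"number"}},"required":["deltas"]}

```bash
mkdir -p pics; cat > h.py <<'E'
import numpy as np, cv2, pickle
from scipy.spatial.transform import Rotation as R
from bench import r
def grab(n,save=None):
    f=r.grab_frame(n)
    if save: cv2.imwrite('pics/'+save+'.png',f['frame'])
    return f
def cam(f):
    h=f['frame'].shape[0]; F=h/2/np.tan(np.radians(f['vertical_fov'])/2)
    o=np.array(f['orientation'],float)
    M=R.from_rotvec(o).as_matrix() if o.size==3 else o
    return F,M,np.array(f['xyz'],float)
def ray(f,u,v,z):
    F,M,p=cam(f); d=M@np.array([(u-f['cx'])/F,(v-f['cy'])/F,1]); return p+d*(z-p[2])/d[2]
def cloud(f):
    F,M,p=cam(f); z=f['z_map']; v,u=np.indices(z.shape)
    c=np.stack([(u-f['cx'])/F*z,(v-f['cy'])/F*z,z],-1); return c@M.T+p
E
python3 - <<'E'
from h import *
for n in('top','side'):
    f=grab(n,n+'0'); print(n,f['vertical_fov'],f['cx'],f['cy'],f['xyz'],f['orientation'])
o=r.get_obs(); print(o)
E
```

```text
top 46.586650567325 279.6023933180416 205.1508420911156 [ 0.43977513 -0.00373945  1.14008066] [-2.13789561  2.16229591 -0.17129518]
side 50.99901685236731 280.41610772630105 206.26137044458008 [0.26024097 0.56771781 0.80540634] [-0.74197401  2.67067624 -1.05136867]
{'clock': 0.1, 'joints': array([ 1.03987638,  0.47771596,  0.02233769,  1.55633702, -0.01150938,
        1.10931479, -0.08307616]), 'qvel': array([ 0.00119073, -0.00022109,  0.00193814, -0.00182265,  0.00303179,
        0.00084923, -0.00096738]), 'tau': array([ 4.47864688e-03, -5.97767937e+01,  1.61365170e+00, -2.81959319e+01,
        1.27724322e-02,  4.95799308e-03, -6.66225048e-06]), 'tcp_pos': array([ 0.27676091, -0.6150893 ,  0.24143039]), 'orientation': array([-3.07008481e+00, -6.58963192e-01,  7.08773910e-04]), 'contact_force': array([-0.11740204, -0.34731076,  0.01817218]), 'moment': array([-0.02212268,  0.01631846,  0.03987069]), 'gripper_force': 0.0, 'grip_width': 0.08579593896378485}
```

View pics/top0.png

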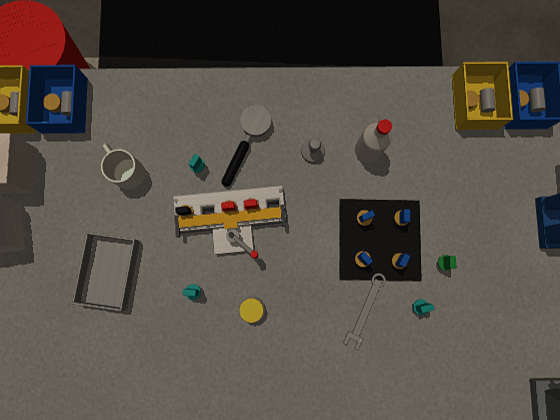

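View pics/side0.png

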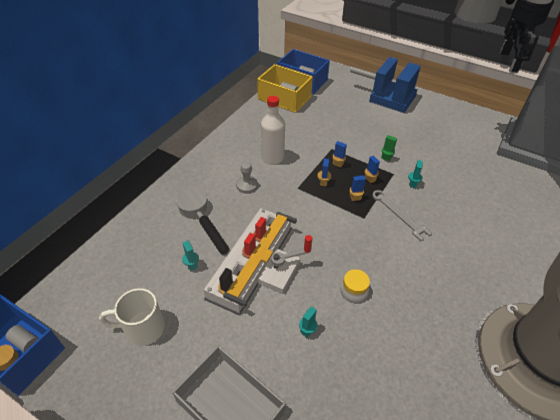

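The top view shows the block at about (230,207). From left to right it holds the black spindle (183,210), an empty socket (207,210), red (228,206), red (250,204) and an empty socket (273,203). The red knob is at (254,254), so the lever is shut, and the tin is at (108,272). Four blue new spindles stand on the mat: (366,216), (403,216), (364,260) and (401,260). The look-alikes to leave alone are turquoise at (196,163), (192,291) and (423,307), and green at (447,263).

```bash
cat >> h.py <<'E'
def mask(f,name):
    H=cv2.cvtColor(f['frame'],cv2.COLOR_BGR2HSV).astype(int);h,s,v=H[...,0],H[...,1],H[...,2]
    return {'blue':(h>103)&(h<125)&(s>110)&(v>50),'red':((h<8)|(h>172))&(s>140)&(v>70),'yellow':(h>15)&(h<32)&(s>140)&(v>80)}[name]
def blobs(f,name,zr,box,minpx=15):
    P=cloud(f); m=mask(f,name)&(P[...,2]>zr[0])&(P[...,2]<zr[1])
    m&=(P[...,0]>box[0])&(P[...,0]<box[1])&(P[...,1]>box[2])&(P[...,1]<box[3])
    n,L,st,c=cv2.connectedComponentsWithStats(m.astype(np.uint8),connectivity=8); out=[]
    for i in range(1,n):
        if st[i,4]<minpx: continue
        v,u=np.nonzero(L==i); q=P[v,u]
        (cx,cy),(w,h),a=cv2.minAreaRect((q[:,:2]*1000).astype(np.float32))
        if w<h: w,h,a=h,w,a+90
        out.append((c[i].round(),st[i,4],np.round([cx,cy,np.median(q[:,2])*1000],1),np.round([w,h],1),round((a+90)%180-90,1)))
    return out
E
python3 - <<'E'
from h import *
f=grab('top'); pickle.dump(f,open('t0.pkl','wb'))
s=grab('side'); pickle.dump(s,open('s0.pkl','wb'))
B=(.2,.9,-.6,.5)
for n,g in(('top',f),('side',s)):
  print(n)
  for b in blobs(g,'blue',(.064,.085),B): print('blue',*b)
  for b in blobs(g,'red',(.06,.1),B,6): print('red',*b)
  for b in blobs(g,'yellow',(.04,.058),B,60): print('yel',*b)
P=cloud(f)
# block top face: z ~36mm, bright, near
m=(abs(P[...,2]-.036)<.006)&(P[...,0]>.4)&(P[...,0]<.6)&(P[...,1]>-.05)&(P[...,1]<.3)
n,L,st,c=cv2.connectedComponentsWithStats(m.astype(np.uint8)); 
for i in range(1,n):
  if st[i,4]>80: q=P[L==i]; print('blk',st[i],cv2.minAreaRect((q[:,:2]*1000).astype(np.float32)))
# holes
for uv in((207,210),(273,203)):
  print(uv,(P[uv[1]-6:uv[1]+7:2,uv[0]-10:uv[0]+11:2,2]*1000).astype(int))
# tin walls
m=(P[...,2]>.035)&(P[...,2]<.055)&(P[...,0]>.2)&(P[...,0]<.5)&(P[...,1]>.15)&(P[...,1]<.45)
q=P[m]; print('tin',m.sum(),cv2.minAreaRect((q[:,:2]*1000).astype(np.float32)))
w=f['frame'][190:270,150:320]; cv2.imwrite('pics/blk.png',cv2.resize(w,None,fx=4,fy=4,interpolation=cv2.INTER_CUBIC))
E
```

```text
top
blue [520. 102.] 118 [ 840.2 -570.2   74.9] [113.9  31. ] 14.7
blue [ 68. 107.] 139 [835.8 454.6  74.8] [119.8  46.5] -24.0
blue [406. 215.] 73 [ 573.  -297.5   74.4] [27.6 12.7] -4.7
blue [368. 215.] 73 [ 573.3 -211.3   74.2] [26.3 12.9] -64.7
blue [366. 258.] 84 [ 479.8 -204.    74. ] [27.5 13. ] 43.7
blue [404. 260.] 82 [ 474.6 -287.4   73.9] [26.6 13.8] -31.1
red [250. 203.] 78 [601.9  47.7  86.3] [26.3 14. ] -89.4
red [227. 205.] 79 [597.9  97.9  86.3] [26.7 13.7] -89.6
red [254. 254.] 42 [490.2  40.1  95.2] [13.7 13.6] 43.2
yel [229. 218.] 1142 [571.1  96.1  49.7] [231.7  39.2] -85.9
yel [251. 310.] 453 [370.   48.3  45.3] [51.1 50.9] 58.8
side
blue [303.  70.] 91 [ 840.3 -567.2   70.4] [114.6  33.7] 15.5
blue [340. 145.] 54 [ 572.3 -294.6   71.3] [26.6 16.9] 2.8
blue [374. 160.] 60 [ 474.3 -284.1   71.3] [28.1 15.5] -30.5
blue [326. 163.] 54 [ 573.8 -207.6   71.9] [29.3 12.7] -64.2
blue [359. 179.] 69 [ 480.7 -201.6   71.3] [27.1 17.1] 40.6
blue [ 34. 328.] 358 [836.9 457.   73. ] [120.3  44.6] -21.9
red [260. 225.] 128 [602.2  51.3  81.8] [28.9 14.7] -87.5
red [250. 241.]
[... 675 characters left out ...]
2 38 31  9 10  1  4  8  4 35 35]
 [34 37 30  5  3  7  2 12  6 34 35]
 [36 36 38  4  4  6  4  7  7 32 34]
 [33 35 35  3  8 10 48 52 47 50 50]
 [51 50 47 50 50 46 51 52 50 49 48]]
(273, 203) [[  34   34   32   33   32   35   34   39   37   35    4]
 [  36   30   36   34   31   33   31   34   33   35   35]
 [  35   37   25   17   18   14    7    5   33   35   38]
 [  36   38    7    8    3    5    7    2   34   39   35]
 [  35   36    6    4    8    7    5    7   34   45   46]
 [  34   34    4    7    7    6    3    7   52   46   47]
 [1140   48   48   46   53   48   47   49   49   48   48]]
tin 464 ((435.3320007324219, 303.32867431640625), (275.23046875, 125.14197540283203), 89.16716766357422)
```

View pics/blk.png

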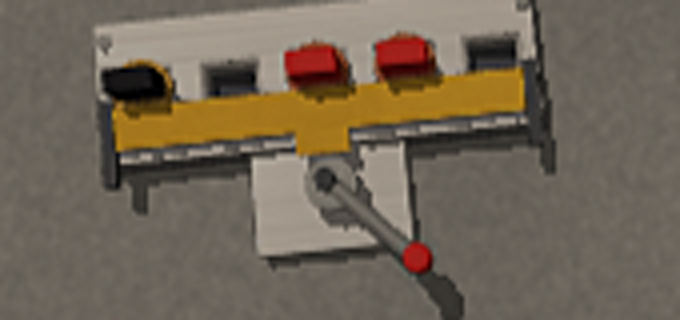

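send_rows --deltas '[{"dx":12,"dy":38,"rz":-4},{"dx":25,"dy":77,"rz":-8},{"dx":37,"dy":115,"rz":-12},{"dx":50,"dy":154,"rz":-16},{"dx":62,"dy":192,"rz":-19.7}]' --jaw 36

```text
$.deltas[0]: bad value
```

send_rows --deltas '[{"dx":12,"dy":38},{"dx":25,"dy":77},{"dx":37,"dy":115},{"dx":50,"dy":154},{"dx":62,"dy":192}]'

```text
$.deltas[0]: bad value
```

```bash
cat >> h.py <<'E'
def tcp():
    o=r.get_obs(); Q=R.from_rotvec(o['orientation']).as_matrix(); y=Q[:,1]
    print('t',round(o['clock'],1),'tcp',(o['tcp_pos']*1000).round(1),'close',round((np.degrees(np.arctan2(y[1],y[0]))+90)%180-90,1),'tilt',Q[:2,2].round(3),'F',o['contact_force'].round(1),'w',round(o['grip_width']*1000,1),'g',round(float(o['gripper_force']),1),'q',o['joints'].round(2))
def tin(f):
    P=cloud(f); m=(P[...,2]>.028)&(P[...,2]<.055)&(P[...,0]>.2)&(P[...,0]<.52)&(P[...,1]>.2)&(P[...,1]<.45)
    return cv2.minAreaRect((P[m][:,:2]*1000).astype(np.float32))
E
python3 - <<'E'
from h import *
tcp(); print(tin(pickle.load(open('t0.pkl','rb'))))
E
```

```text
t 0.2 tcp [ 276.8 -615.3  241.7] close -65.8 tilt [-0.001  0.001] F [-1.   0.7  1.5] w 85.4 g 0.0 q [ 1.04  0.48  0.02  1.56 -0.01  1.11 -0.08]
((453.3774719238281, 376.35723876953125), (112.58255004882812, 149.29449462890625), 81.32244110107422)
```

send_rows --deltas '[{"dx":12,"dy":38,"dz":0,"rx":0,"ry":0,"rz":-4},{"dx":25,"dy":77,"dz":0,"rx":0,"ry":0,"rz":-8},{"dx":37,"dy":115,"dz":0,"rx":0,"ry":0,"rz":-12},{"dx":50,"dy":154,"dz":0,"rx":0,"ry":0,"rz":-16},{"dx":62,"dy":192,"dz":0,"rx":0,"ry":0,"rz":-19.7}]' --jaw 36

```text
clock: 0.62
tcp_pos: [0.3393, -0.4215, 0.2421]
orientation: [-3.139, -0.119, -0.0]
contact_force: [1.9, 0.7, 0.1]
grip_width: 0.0362
gripper_force: 0.0
```

send_rows --deltas '[{"dx":12,"dy":38,"dz":0,"rx":0,"ry":0,"rz":0},{"dx":25,"dy":77,"dz":0,"rx":0,"ry":0,"rz":0},{"dx":38,"dy":115,"dz":0,"rx":0,"ry":0,"rz":0},{"dx":50,"dy":154,"dz":0,"rx":0,"ry":0,"rz":0},{"dx":63,"dy":192,"dz":0,"rx":0,"ry":0,"rz":0}]'

```text
clock: 1.03
tcp_pos: [0.402, -0.2296, 0.2424]
orientation: [3.139, 0.124, 0.0]
contact_force: [0.7, -1.1, 0.1]
grip_width: 0.036
gripper_force: 0.0
```

send_rows --deltas '[{"dx":12,"dy":38,"dz":0,"rx":0,"ry":0,"rz":0},{"dx":25,"dy":77,"dz":-10,"rx":0,"ry":0,"rz":0},{"dx":38,"dy":115,"dz":-20,"rx":0,"ry":0,"rz":0},{"dx":50,"dy":154,"dz":-30,"rx":0,"ry":0,"rz":0},{"dx":63,"dy":192,"dz":-40,"rx":0,"ry":0,"rz":0}]'

```text
clock: 1.45
tcp_pos: [0.4649, -0.0381, 0.2023]
orientation: [3.139, 0.124, 0.001]
contact_force: [1.1, 0.2, -0.9]
grip_width: 0.036
gripper_force: 0.0
```

send_rows --deltas '[{"dx":12,"dy":38,"dz":-10,"rx":0,"ry":0,"rz":0},{"dx":25,"dy":77,"dz":-30,"rx":0,"ry":0,"rz":0},{"dx":25,"dy":77,"dz":-60,"rx":0,"ry":0,"rz":0},{"dx":25,"dy":77,"dz":-60,"rx":0,"ry":0,"rz":0}]'

```text
clock: 1.78
tcp_pos: [0.4873, 0.0397, 0.1382]
orientation: [-3.138, -0.133, 0.011]
contact_force: [-0.6, -0.7, -0.2]
grip_width: 0.0361
gripper_force: 0.0
```

```bash
python3 - <<'E'
from h import *
tcp(); f=pickle.load(open('t0.pkl','rb')); F,M,p=cam(f)
for uv in((88,235),(141,240),(131,311),(75,303)): print(ray(f,*uv,.045)*1000)
s=grab('side'); cv2.imwrite('pics/k.png',cv2.resize(s['frame'][160:330,190:390],None,fx=3,fy=3))
E
```

```text
t 1.8 tcp [487.3  39.7 138.2] close -85.2 tilt [-0.007  0.   ] F [-0.6 -0.7 -0.2] w 36.1 g 0.0 q [ 0.06  0.33 -0.32  2.07  0.15  0.77 -1.83]
[539.30578767 412.56258257  45.        ]
[526.75738237 293.87516643  45.        ]
[371.25903941 311.13480002  45.        ]
[390.03576701 434.18948602  45.        ]
```

View pics/k.png

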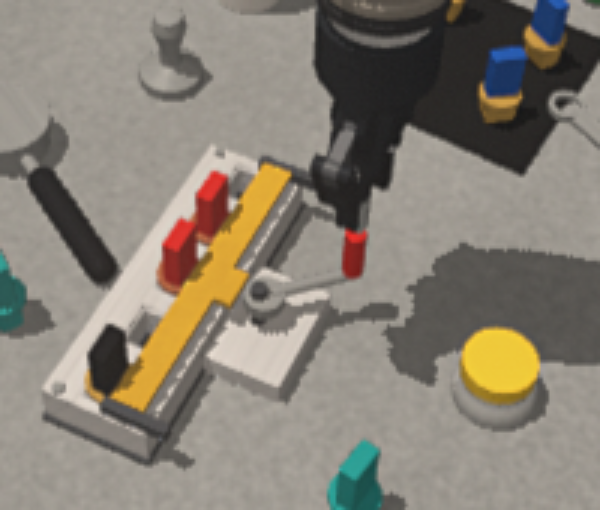

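The crop shows the gripper standing straight above the red knob at about (355,255), with jaws on either side. I'll go down, cage the knob and swing it.

send_rows --deltas '[{"dx":2,"dy":0,"dz":-25,"rx":0,"ry":0,"rz":0},{"dx":2,"dy":0,"dz":-50,"rx":0,"ry":0,"rz":0},{"dx":2,"dy":0,"dz":-70,"rx":0,"ry":0,"rz":0},{"dx":2,"dy":0,"dz":-70,"rx":0,"ry":0,"rz":0}]'

```text
clock: 2.17
tcp_pos: [0.49, 0.0349, 0.0707]
orientation: [3.138, 0.12, -0.007]
contact_force: [-0.7, 0.2, 0.8]
grip_width: 0.0359
gripper_force: 0.0
```

send_rows --deltas '[{"dx":0,"dy":0,"dz":0,"rx":0,"ry":0,"rz":0},{"dx":0,"dy":0,"dz":0,"rx":0,"ry":0,"rz":0},{"dx":0,"dy":0,"dz":0,"rx":0,"ry":0,"rz":0}]' --jaw 19 --newtons 20

```text
clock: 2.42
tcp_pos: [0.4931, 0.0367, 0.0743]
orientation: [3.139, 0.123, 0.005]
contact_force: [0.3, 0.6, 0.4]
grip_width: 0.0189
gripper_force: 0.0
```

send_rows --deltas '[{"dx":-8,"dy":8,"dz":0,"rx":0,"ry":0,"rz":0},{"dx":-15,"dy":18,"dz":0,"rx":0,"ry":0,"rz":0},{"dx":-20,"dy":29,"dz":0,"rx":0,"ry":0,"rz":0},{"dx":-24,"dy":41,"dz":0,"rx":0,"ry":0,"rz":0},{"dx":-25,"dy":53,"dz":0,"rx":0,"ry":0,"rz":0}]'

```text
clock: 2.83
tcp_pos: [0.4643, 0.0892, 0.0726]
orientation: [3.137, 0.122, -0.004]
contact_force: [-2.2, -3.3, 0.1]
grip_width: 0.0192
gripper_force: 1.7
```

send_rows --deltas '[{"dx":2,"dy":12,"dz":0,"rx":0,"ry":0,"rz":0},{"dx":5,"dy":24,"dz":0,"rx":0,"ry":0,"rz":0},{"dx":10,"dy":35,"dz":0,"rx":0,"ry":0,"rz":0},{"dx":18,"dy":46,"dz":0,"rx":0,"ry":0,"rz":0},{"dx":20,"dy":51,"dz":0,"rx":0,"ry":0,"rz":0}]'

```text
clock: 3.25
tcp_pos: [0.4868, 0.1396, 0.0721]
orientation: [3.134, 0.123, -0.005]
contact_force: [-5.8, -17.1, 9.3]
grip_width: 0.0194
gripper_force: 8.8
```

```bash
python3 - <<'E'
from h import *
tcp(); f=grab('top')
for b in blobs(f,'red',(.06,.1),(.4,.55,0,.3),3): print(*b)
for b in blobs(f,'yellow',(.04,.058),(.4,.7,-.1,.3),60): print('yel',*b)
E
```

```text
t 3.2 tcp [486.8 139.6  72.1] close -85.5 tilt [-0.003 -0.005] F [ -5.8 -17.1   9.3] w 19.4 g 8.8 q [-0.16  0.46 -0.29  2.07  0.22  0.64 -2.1 ]
yel [242. 222.] 835 [558.6  68.5  49.8] [180.2  36.1] -84.4
```

send_rows --deltas '[{"dx":0,"dy":-3,"dz":0,"rx":0,"ry":0,"rz":0},{"dx":0,"dy":-3,"dz":0,"rx":0,"ry":0,"rz":0},{"dx":0,"dy":-3,"dz":30,"rx":0,"ry":0,"rz":0},{"dx":0,"dy":-3,"dz":60,"rx":0,"ry":0,"rz":0},{"dx":0,"dy":-3,"dz":95,"rx":0,"ry":0,"rz":0}]' --jaw 36

```text
clock: 3.72
tcp_pos: [0.4869, 0.1391, 0.168]
orientation: [-3.138, -0.125, 0.001]
contact_force: [0.0, -0.0, 0.4]
grip_width: 0.0363
gripper_force: 0.0
```

send_rows --deltas '[{"dx":-30,"dy":0,"dz":10,"rx":0,"ry":0,"rz":7},{"dx":-60,"dy":0,"dz":20,"rx":0,"ry":0,"rz":14},{"dx":-60,"dy":0,"dz":20,"rx":0,"ry":0,"rz":21},{"dx":-60,"dy":0,"dz":20,"rx":0,"ry":0,"rz":28},{"dx":-60,"dy":0,"dz":20,"rx":0,"ry":0,"rz":35}]'

```text
clock: 4.13
tcp_pos: [0.4276, 0.1394, 0.1885]
orientation: [-2.952, -1.073, -0.006]
contact_force: [-0.2, -0.4, 0.1]
grip_width: 0.0359
gripper_force: 0.0
```

```bash
python3 - <<'E'
from h import *
tcp(); f=grab('top','open')
for b in blobs(f,'red',(.06,.1),(.4,.7,-.05,.3),3): print(*b)
for b in blobs(f,'yellow',(.04,.058),(.4,.7,-.1,.3),60): print('yel',*b)
E
```

```text
t 4.1 tcp [427.6 139.4 188.5] close -50.1 tilt [0.003 0.002] F [-0.2 -0.4  0.1] w 35.9 g 0.0 q [-0.03  0.21 -0.47  2.11  0.12  0.85 -1.45]
[250. 203.] 77 [602.1  47.7  85.8] [26.3 14. ] -89.9
[227. 205.] 79 [597.8  97.6  86.3] [26.8 13.8] -86.4
[207. 257.] 39 [485.  139.1  94.8] [13.4 12.9] 88.4
yel [230. 223.] 1104 [556.4  93.9  49.7] [231.   36.1] -84.9
```

View pics/open.png

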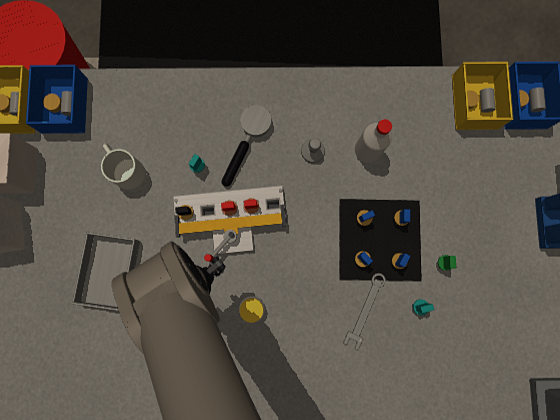

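The picture shows the knob at (207,257) and the keeper pulled back to row 224, so the lever is fully open. Next is the red spindle at (228,206).

send_rows --deltas '[{"dx":30,"dy":-8,"dz":0,"rx":0,"ry":0,"rz":7},{"dx":60,"dy":-16,"dz":0,"rx":0,"ry":0,"rz":14},{"dx":90,"dy":-24,"dz":0,"rx":0,"ry":0,"rz":21},{"dx":120,"dy":-32,"dz":0,"rx":0,"ry":0,"rz":28},{"dx":150,"dy":-41,"dz":0,"rx":0,"ry":0,"rz":35}]' --jaw 40

```text
clock: 4.6
tcp_pos: [0.5791, 0.0976, 0.1878]
orientation: [-2.497, -1.906, -0.004]
contact_force: [0.0, 1.9, -0.6]
grip_width: 0.04
gripper_force: 0.0
```

send_rows --deltas '[{"dx":21,"dy":0,"dz":-10,"rx":0,"ry":0,"rz":7},{"dx":21,"dy":0,"dz":-30,"rx":0,"ry":0,"rz":14},{"dx":21,"dy":0,"dz":-50,"rx":0,"ry":0,"rz":19.8},{"dx":21,"dy":0,"dz":-60,"rx":0,"ry":0,"rz":19.8},{"dx":21,"dy":0,"dz":-60,"rx":0,"ry":0,"rz":19.8}]'

```text
clock: 5.02
tcp_pos: [0.5967, 0.0971, 0.1249]
orientation: [-2.139, -2.296, 0.004]
contact_force: [-0.7, -0.8, 0.1]
grip_width: 0.0397
gripper_force: 0.0
```

```bash
python3 - <<'E'
from h import *
tcp()
E
```

```text
t 5.0 tcp [596.7  97.1 124.9] close 4.1 tilt [-0.004  0.   ] F [-0.7 -0.8  0.1] w 39.7 g 0.0 q [ 0.14  0.55 -0.54  1.8   0.35  0.89 -0.49]
```

send_rows --deltas '[{"dx":1,"dy":1,"dz":-25,"rx":0,"ry":0,"rz":0},{"dx":1,"dy":1,"dz":-50,"rx":0,"ry":0,"rz":0},{"dx":1,"dy":1,"dz":-60,"rx":0,"ry":0,"rz":0},{"dx":1,"dy":1,"dz":-60,"rx":0,"ry":0,"rz":0}]'

```text
clock: 5.35
tcp_pos: [0.5976, 0.098, 0.066]
orientation: [-2.137, -2.3, 0.004]
contact_force: [-0.3, 0.1, 0.2]
grip_width: 0.0398
gripper_force: 0.0
```

send_rows --deltas '[{"dx":0,"dy":0,"dz":0,"rx":0,"ry":0,"rz":0},{"dx":0,"dy":0,"dz":0,"rx":0,"ry":0,"rz":0},{"dx":0,"dy":0,"dz":0,"rx":0,"ry":0,"rz":0},{"dx":0,"dy":0,"dz":0,"rx":0,"ry":0,"rz":0},{"dx":0,"dy":0,"dz":0,"rx":0,"ry":0,"rz":0}]' --jaw 0 --newtons 50

```text
clock: 5.77
tcp_pos: [0.5998, 0.0986, 0.0692]
orientation: [2.135, 2.302, 0.003]
contact_force: [-1.6, 0.7, 7.0]
grip_width: 0.0136
gripper_force: 51.0
```

```bash
python3 - <<'E'
from h import *
tcp()
E
```

```text
t 5.8 tcp [599.8  98.6  69.2] close 4.3 tilt [0.003 0.001] F [-1.6  0.7  7. ] w 13.6 g 51.0 q [ 0.11  0.63 -0.5   1.83  0.41  0.79 -0.53]
```

send_rows --deltas '[{"dx":0,"dy":0,"dz":15,"rx":0,"ry":0,"rz":0},{"dx":0,"dy":0,"dz":40,"rx":0,"ry":0,"rz":0},{"dx":0,"dy":0,"dz":75,"rx":0,"ry":0,"rz":0},{"dx":0,"dy":0,"dz":105,"rx":0,"ry":0,"rz":0}]'

```text
clock: 6.1
tcp_pos: [0.5987, 0.0979, 0.1741]
orientation: [-2.136, -2.303, -0.0]
contact_force: [0.9, 0.3, -1.6]
grip_width: 0.0132
gripper_force: 49.8
```

send_rows --deltas '[{"dx":-14,"dy":33,"dz":0,"rx":0,"ry":0,"rz":0},{"dx":-28,"dy":66,"dz":0,"rx":0,"ry":0,"rz":0},{"dx":-42,"dy":99,"dz":0,"rx":0,"ry":0,"rz":0},{"dx":-55,"dy":130,"dz":0,"rx":0,"ry":0,"rz":0}]'

```text
clock: 6.43
tcp_pos: [0.5431, 0.2294, 0.1732]
orientation: [2.137, 2.302, 0.002]
contact_force: [0.1, 0.7, -2.1]
grip_width: 0.013
gripper_force: 49.8
```

```bash
cat >> h.py <<'E'
def tin(f):
    P=cloud(f); m=(P[...,2]>.030)&(P[...,2]<.055)&(P[...,0]>.3)&(P[...,0]<.62)&(P[...,1]>.22)&(P[...,1]<.52)
    m=cv2.dilate(m.astype(np.uint8),np.ones((3,3)))
    n,L,st,c=cv2.connectedComponentsWithStats(m); i=1+np.argmax(st[1:,4])
    m=(L==i)&(P[...,2]>.03)&(P[...,2]<.055)
    return st[i],cv2.minAreaRect((P[m][:,:2]*1000).astype(np.float32))
E
python3 - <<'E'
from h import *
tcp(); print(tin(pickle.load(open('t0.pkl','rb')))); print(tin(grab('top','car')),tin(grab('side')))
E
```

```text
t 6.4 tcp [543.1 229.4 173.2] close 4.3 tilt [0.001 0.001] F [ 0.1  0.7 -2.1] w 13.0 g 49.8 q [-0.05  0.48 -0.59  1.8   0.32  0.96 -0.71]
(array([  71,  232,   67,   80, 1341], dtype=int32), ((458.7273864746094, 375.3370056152344), (112.63780975341797, 160.09983825683594), 81.02481842041016))
(array([ 71, 250,  54,  62, 613], dtype=int32), ((415.8796081542969, 407.7342529296875), (157.88673400878906, 83.32640075683594), 37.02646255493164)) (array([ 171,  344,  116,   76, 1472], dtype=int32), ((459.42303466796875, 377.17803955078125), (110.72810363769531, 160.78793334960938), 81.16487121582031))
```

send_rows --deltas '[{"dx":-14,"dy":36,"dz":0,"rx":0,"ry":0,"rz":0},{"dx":-28,"dy":72,"dz":0,"rx":0,"ry":0,"rz":0},{"dx":-42,"dy":108,"dz":0,"rx":0,"ry":0,"rz":0},{"dx":-54,"dy":142,"dz":0,"rx":0,"ry":0,"rz":0},{"dx":-54,"dy":142,"dz":-20,"rx":0,"ry":0,"rz":0}]'

```text
clock: 6.95
tcp_pos: [0.4865, 0.3813, 0.1572]
orientation: [-2.121, -2.311, -0.018]
contact_force: [-0.5, 2.1, -1.1]
grip_width: 0.013
gripper_force: 49.9
```

send_rows --deltas '[{"dx":0,"dy":0,"dz":-35,"rx":0,"ry":0,"rz":0},{"dx":0,"dy":0,"dz":-65,"rx":0,"ry":0,"rz":0},{"dx":0,"dy":0,"dz":-80,"rx":0,"ry":0,"rz":0},{"dx":0,"dy":0,"dz":-87,"rx":0,"ry":0,"rz":0},{"dx":0,"dy":0,"dz":-87,"rx":0,"ry":0,"rz":0}]'

```text
clock: 7.37
tcp_pos: [0.4896, 0.3693, 0.0644]
orientation: [-2.136, -2.303, 0.003]
contact_force: [-0.7, 0.8, -0.8]
grip_width: 0.013
gripper_force: 49.7
```

send_rows --deltas '[{"dx":0,"dy":0,"dz":0,"rx":0,"ry":0,"rz":0},{"dx":0,"dy":0,"dz":0,"rx":0,"ry":0,"rz":0},{"dx":0,"dy":0,"dz":40,"rx":0,"ry":0,"rz":0},{"dx":0,"dy":0,"dz":75,"rx":0,"ry":0,"rz":0},{"dx":0,"dy":0,"dz":100,"rx":0,"ry":0,"rz":0}]' --jaw 40

```text
clock: 7.78
tcp_pos: [0.491, 0.3716, 0.1703]
orientation: [2.136, 2.303, 0.009]
contact_force: [0.5, -0.0, 0.5]
grip_width: 0.0399
gripper_force: 0.0
```

```bash
python3 - <<'E'
from h import *
tcp()
s=grab('side','tin1')
for b in blobs(s,'red',(.01,.1),(.3,.7,-.05,.5),10): print(*b)
E
```

```text
t 7.8 tcp [491.  371.6 170.3] close 4.3 tilt [0.004 0.004] F [ 0.5 -0.   0.5] w 39.9 g 0.0 q [-0.3   0.52 -0.61  1.74  0.35  0.98 -0.97]
[260. 228.] 180 [604.9  51.7  73.8] [28.4 20.6] -89.8
[287. 278.] 126 [499.6 121.7  82.5] [66.3 14.2] -53.0
[214. 382.] 290 [493.7 371.4  72. ] [29.9 21.2] -84.8
```

send_rows --deltas '[{"dx":12,"dy":-36,"dz":0,"rx":0,"ry":0,"rz":0},{"dx":25,"dy":-72,"dz":0,"rx":0,"ry":0,"rz":0},{"dx":37,"dy":-108,"dz":0,"rx":0,"ry":0,"rz":0},{"dx":50,"dy":-144,"dz":0,"rx":0,"ry":0,"rz":0},{"dx":62,"dy":-180,"dz":0,"rx":0,"ry":0,"rz":0}]'

```text
clock: 8.25
tcp_pos: [0.5532, 0.1886, 0.1674]
orientation: [2.135, 2.302, 0.005]
contact_force: [0.5, 0.4, 0.1]
grip_width: 0.0403
gripper_force: 0.0
```

send_rows --deltas '[{"dx":12,"dy":-36,"dz":0,"rx":0,"ry":0,"rz":0},{"dx":25,"dy":-72,"dz":0,"rx":0,"ry":0,"rz":0},{"dx":37,"dy":-108,"dz":0,"rx":0,"ry":0,"rz":0},{"dx":50,"dy":-143,"dz":-20,"rx":0,"ry":0,"rz":0},{"dx":50,"dy":-143,"dz":-40,"rx":0,"ry":0,"rz":0}]'

```text
clock: 8.67
tcp_pos: [0.6066, 0.0369, 0.1276]
orientation: [2.144, 2.285, 0.002]
contact_force: [1.1, -1.9, -0.5]
grip_width: 0.0403
gripper_force: 0.0
```

send_rows --deltas '[{"dx":0,"dy":0,"dz":-10,"rx":0,"ry":0,"rz":0},{"dx":0,"dy":0,"dz":-10,"rx":0,"ry":0,"rz":0}]'

```text
clock: 8.83
tcp_pos: [0.6009, 0.0469, 0.1144]
orientation: [-2.135, -2.302, 0.002]
contact_force: [-1.1, 0.9, 0.6]
grip_width: 0.0399
gripper_force: 0.0
```

```bash
python3 - <<'E'
from h import *
tcp()
E
```

```text
t 8.8 tcp [600.9  46.9 114.4] close 4.3 tilt [-0.002  0.   ] F [-1.1  0.9  0.6] w 39.9 g 0.0 q [ 0.21  0.56 -0.53  1.81  0.36  0.87 -0.41]
```

send_rows --deltas '[{"dx":1,"dy":0,"dz":-25,"rx":0,"ry":0,"rz":0},{"dx":1,"dy":0,"dz":-49,"rx":0,"ry":0,"rz":0},{"dx":1,"dy":0,"dz":-49,"rx":0,"ry":0,"rz":0}]'

```text
clock: 9.08
tcp_pos: [0.6007, 0.0487, 0.0644]
orientation: [-2.131, -2.304, 0.004]
contact_force: [-0.7, -0.1, -0.1]
grip_width: 0.04
gripper_force: 0.0
```

send_rows --deltas '[{"dx":0,"dy":0,"dz":0,"rx":0,"ry":0,"rz":0},{"dx":0,"dy":0,"dz":0,"rx":0,"ry":0,"rz":0},{"dx":0,"dy":0,"dz":0,"rx":0,"ry":0,"rz":0},{"dx":0,"dy":0,"dz":0,"rx":0,"ry":0,"rz":0},{"dx":0,"dy":0,"dz":0,"rx":0,"ry":0,"rz":0}]' --jaw 0

```text
clock: 9.5
tcp_pos: [0.604, 0.0482, 0.0685]
orientation: [2.134, 2.303, 0.005]
contact_force: [-2.0, 0.7, 7.7]
grip_width: 0.0131
gripper_force: 52.1
```

send_rows --deltas '[{"dx":0,"dy":0,"dz":15,"rx":0,"ry":0,"rz":0},{"dx":0,"dy":0,"dz":40,"rx":0,"ry":0,"rz":0},{"dx":0,"dy":0,"dz":75,"rx":0,"ry":0,"rz":0},{"dx":0,"dy":0,"dz":105,"rx":0,"ry":0,"rz":0},{"dx":0,"dy":0,"dz":105,"rx":0,"ry":0,"rz":0}]'

```text
clock: 9.92
tcp_pos: [0.6066, 0.0481, 0.1786]
orientation: [2.131, 2.298, 0.013]
contact_force: [1.7, 0.4, -1.8]
grip_width: 0.0133
gripper_force: 51.1
```

```bash
python3 - <<'E'
from h import *
tcp(); print(tin(grab('side')))
E
```

```text
t 9.9 tcp [606.6  48.1 178.6] close 4.3 tilt [0.011 0.001] F [ 1.7  0.4 -1.8] w 13.3 g 51.1 q [ 0.24  0.49 -0.56  1.76  0.31  0.97 -0.37]
(array([ 171,  344,  116,   76, 1481], dtype=int32), ((459.5300598144531, 377.06622314453125), (110.73823547363281, 160.8147735595703), 81.15157318115234))
```

send_rows --deltas '[{"dx":-17,"dy":33,"dz":0,"rx":0,"ry":0,"rz":0},{"dx":-35,"dy":67,"dz":0,"rx":0,"ry":0,"rz":0},{"dx":-52,"dy":100,"dz":0,"rx":0,"ry":0,"rz":0},{"dx":-70,"dy":133,"dz":0,"rx":0,"ry":0,"rz":0},{"dx":-87,"dy":167,"dz":0,"rx":0,"ry":0,"rz":0}]'

```text
clock: 10.38
tcp_pos: [0.5142, 0.2145, 0.1706]
orientation: [-2.137, -2.303, 0.002]
contact_force: [1.4, 0.3, -1.3]
grip_width: 0.0132
gripper_force: 50.9
```

send_rows --deltas '[{"dx":-17,"dy":33,"dz":0,"rx":0,"ry":0,"rz":0},{"dx":-35,"dy":67,"dz":0,"rx":0,"ry":0,"rz":0},{"dx":-52,"dy":100,"dz":0,"rx":0,"ry":0,"rz":0},{"dx":-70,"dy":133,"dz":0,"rx":0,"ry":0,"rz":0},{"dx":-87,"dy":166,"dz":0,"rx":0,"ry":0,"rz":0}]'

```text
clock: 10.8
tcp_pos: [0.4273, 0.3808, 0.1706]
orientation: [2.136, 2.303, -0.002]
contact_force: [0.2, -0.1, -1.6]
grip_width: 0.0134
gripper_force: 50.9
```

send_rows --deltas '[{"dx":0,"dy":0,"dz":0,"rx":0,"ry":0,"rz":0},{"dx":0,"dy":0,"dz":-40,"rx":0,"ry":0,"rz":0},{"dx":0,"dy":0,"dz":-75,"rx":0,"ry":0,"rz":0},{"dx":0,"dy":0,"dz":-106,"rx":0,"ry":0,"rz":0},{"dx":0,"dy":0,"dz":-106,"rx":0,"ry":0,"rz":0}]'

```text
clock: 11.22
tcp_pos: [0.4272, 0.378, 0.0607]
orientation: [-2.135, -2.304, 0.01]
contact_force: [-0.7, -1.3, -2.4]
grip_width: 0.0132
gripper_force: 54.4
```

send_rows --deltas '[{"dx":0,"dy":0,"dz":0,"rx":0,"ry":0,"rz":0},{"dx":0,"dy":0,"dz":0,"rx":0,"ry":0,"rz":0},{"dx":0,"dy":0,"dz":40,"rx":0,"ry":0,"rz":0},{"dx":0,"dy":0,"dz":80,"rx":0,"ry":0,"rz":0},{"dx":0,"dy":0,"dz":120,"rx":0,"ry":0,"rz":0}]' --jaw 40

```text
clock: 11.63
tcp_pos: [0.4285, 0.3799, 0.1879]
orientation: [-2.135, -2.304, -0.0]
contact_force: [0.9, 0.4, 1.3]
grip_width: 0.0402
gripper_force: 0.0
```

```bash
python3 - <<'E'
from h import *
tcp()
s=grab('side','tin2')
for b in blobs(s,'red',(.01,.1),(.3,.7,-.05,.5),10): print(*b)
E
```

```text
t 11.6 tcp [428.5 379.9 187.9] close 4.3 tilt [-0.  0.] F [0.9 0.4 1.3] w 40.2 g 0.0 q [-0.32  0.45 -0.66  1.82  0.33  0.98 -1.04]
[287. 278.] 125 [499.9 122.2  83.2] [66.2 13.9] -51.6
[214. 383.] 260 [493.7 371.5  69.4] [29.3 21.5] -86.2
[243. 407.] 284 [431.1 381.   75.3] [27.6 24.3] -84.2
```

send_rows --deltas '[{"dx":9,"dy":-37,"dz":0,"rx":0,"ry":0,"rz":4},{"dx":18,"dy":-74,"dz":0,"rx":0,"ry":0,"rz":8},{"dx":27,"dy":-111,"dz":0,"rx":0,"ry":0,"rz":12},{"dx":36,"dy":-148,"dz":0,"rx":0,"ry":0,"rz":16},{"dx":45,"dy":-185,"dz":0,"rx":0,"ry":0,"rz":21}]'

```text
clock: 12.1
tcp_pos: [0.4743, 0.1934, 0.187]
orientation: [1.675, 2.656, 0.002]
contact_force: [0.9, 0.1, 0.0]
grip_width: 0.0399
gripper_force: 0.0
```

send_rows --deltas '[{"dx":9,"dy":-37,"dz":0,"rx":0,"ry":0,"rz":0},{"dx":18,"dy":-74,"dz":0,"rx":0,"ry":0,"rz":0},{"dx":27,"dy":-111,"dz":0,"rx":0,"ry":0,"rz":0},{"dx":36,"dy":-148,"dz":0,"rx":0,"ry":0,"rz":0},{"dx":45,"dy":-185,"dz":0,"rx":0,"ry":0,"rz":0}]'

```text
clock: 12.52
tcp_pos: [0.5193, 0.008, 0.1871]
orientation: [1.679, 2.652, 0.001]
contact_force: [0.3, -0.5, 0.2]
grip_width: 0.0397
gripper_force: 0.0
```

send_rows --deltas '[{"dx":9,"dy":-37,"dz":0,"rx":0,"ry":0,"rz":0},{"dx":18,"dy":-74,"dz":0,"rx":0,"ry":0,"rz":0},{"dx":27,"dy":-111,"dz":0,"rx":0,"ry":0,"rz":0},{"dx":36,"dy":-148,"dz":0,"rx":0,"ry":0,"rz":0},{"dx":45,"dy":-185,"dz":0,"rx":0,"ry":0,"rz":0}]'

```text
clock: 12.93
tcp_pos: [0.5642, -0.1772, 0.1872]
orientation: [1.68, 2.652, 0.0]
contact_force: [1.0, 0.0, -0.3]
grip_width: 0.0398
gripper_force: 0.0
```

send_rows --deltas '[{"dx":10,"dy":-36,"dz":-20,"rx":0,"ry":0,"rz":0},{"dx":10,"dy":-36,"dz":-60,"rx":0,"ry":0,"rz":0},{"dx":10,"dy":-36,"dz":-80,"rx":0,"ry":0,"rz":0},{"dx":10,"dy":-36,"dz":-80,"rx":0,"ry":0,"rz":0},{"dx":10,"dy":-36,"dz":-80,"rx":0,"ry":0,"rz":0}]'

```text
clock: 13.35
tcp_pos: [0.5736, -0.2107, 0.106]
orientation: [-1.68, -2.654, -0.0]
contact_force: [0.2, -0.0, -0.1]
grip_width: 0.04
gripper_force: 0.0
```

```bash
python3 - <<'E'
from h import *
tcp()
E
```

```text
t 13.3 tcp [ 573.6 -210.7  106. ] close 25.3 tilt [-0.001  0.001] F [ 0.2 -0.  -0.1] w 40.0 g 0.0 q [ 0.64  0.59 -0.53  1.8   0.38  0.86  0.38]
```

send_rows --deltas '[{"dx":0,"dy":0,"dz":-25,"rx":0,"ry":0,"rz":0},{"dx":0,"dy":0,"dz":-51,"rx":0,"ry":0,"rz":0},{"dx":0,"dy":0,"dz":-51,"rx":0,"ry":0,"rz":0},{"dx":0,"dy":0,"dz":-51,"rx":0,"ry":0,"rz":0}]'

```text
clock: 13.68
tcp_pos: [0.5745, -0.2105, 0.056]
orientation: [1.679, 2.655, 0.001]
contact_force: [0.8, -0.4, 1.2]
grip_width: 0.0403
gripper_force: 0.0
```

send_rows --deltas '[{"dx":0,"dy":0,"dz":0,"rx":0,"ry":0,"rz":0},{"dx":0,"dy":0,"dz":0,"rx":0,"ry":0,"rz":0},{"dx":0,"dy":0,"dz":0,"rx":0,"ry":0,"rz":0},{"dx":0,"dy":0,"dz":0,"rx":0,"ry":0,"rz":0},{"dx":0,"dy":0,"dz":0,"rx":0,"ry":0,"rz":0}]' --jaw 0

```text
clock: 14.1
tcp_pos: [0.5756, -0.211, 0.0569]
orientation: [1.678, 2.651, 0.002]
contact_force: [-0.3, 1.1, 7.7]
grip_width: 0.0135
gripper_force: 49.8
```

send_rows --deltas '[{"dx":0,"dy":0,"dz":30,"rx":0,"ry":0,"rz":0},{"dx":0,"dy":0,"dz":65,"rx":0,"ry":0,"rz":0},{"dx":0,"dy":0,"dz":100,"rx":0,"ry":0,"rz":0},{"dx":0,"dy":0,"dz":110,"rx":0,"ry":0,"rz":0},{"dx":0,"dy":0,"dz":110,"rx":0,"ry":0,"rz":0}]'

```text
clock: 14.52
tcp_pos: [0.5762, -0.2114, 0.1688]
orientation: [1.677, 2.648, 0.003]
contact_force: [0.2, -0.4, -1.6]
grip_width: 0.0128
gripper_force: 49.2
```

```bash
python3 - <<'E'
from h import *
tcp(); print(blobs(grab('side'),'blue',(.064,.25),(.45,.65,-.35,.3)))
E
```

```text
t 14.5 tcp [ 576.2 -211.4  168.8] close 25.3 tilt [ 0.007 -0.003] F [ 0.2 -0.4 -1.6] w 12.8 g 49.2 q [ 0.67  0.51 -0.56  1.75  0.32  0.96  0.42]
[(array([328., 133.]), np.int32(112), array([ 575.6, -207.5,  174.2]), array([27.2, 13.2]), -69.5), (array([341., 145.]), np.int32(52), array([ 572.2, -294.7,   71.1]), array([26.3, 13.9]), -2.5), (array([374., 160.]), np.int32(53), array([ 475.2, -283. ,   71.2]), array([27.5, 12.3]), -29.2), (array([359., 179.]), np.int32(70), array([ 480.1, -201.8,   71.5]), array([28.3, 17.2]), 40.6)]
```

send_rows --deltas '[{"dx":6,"dy":40,"dz":0,"rx":0,"ry":0,"rz":-5},{"dx":12,"dy":80,"dz":0,"rx":0,"ry":0,"rz":-10},{"dx":18,"dy":120,"dz":0,"rx":0,"ry":0,"rz":-15},{"dx":24,"dy":160,"dz":0,"rx":0,"ry":0,"rz":-21},{"dx":30,"dy":190,"dz":0,"rx":0,"ry":0,"rz":-21}]'

```text
clock: 14.98
tcp_pos: [0.6023, -0.0169, 0.1624]
orientation: [-2.137, -2.299, 0.002]
contact_force: [-0.3, -0.3, -0.6]
grip_width: 0.0133
gripper_force: 49.1
```

send_rows --deltas '[{"dx":1,"dy":19,"dz":-30,"rx":0,"ry":0,"rz":0},{"dx":1,"dy":19,"dz":-60,"rx":0,"ry":0,"rz":0},{"dx":1,"dy":19,"dz":-60,"rx":0,"ry":0,"rz":0},{"dx":1,"dy":19,"dz":-60,"rx":0,"ry":0,"rz":0}]'

```text
clock: 15.32
tcp_pos: [0.6022, -0.0027, 0.1016]
orientation: [-2.133, -2.301, 0.008]
contact_force: [0.8, -0.3, -0.6]
grip_width: 0.0128
gripper_force: 49.1
```

```bash
python3 - <<'E'
from h import *
tcp()
f=grab('top')
print(blobs(f,'blue',(.08,.2),(.45,.65,-.1,.3)))
s=grab('side'); print(blobs(s,'blue',(.08,.2),(.45,.65,-.1,.3)))
a=cv2.resize(f['frame'][170:250,210:330],(600,400)); b=cv2.resize(s['frame'][170:270,220:340],(600,500)); cv2.imwrite('pics/ins.png',b)
E
```

```text
t 15.3 tcp [602.2  -2.7 101.6] close 4.3 tilt [-0.007 -0.001] F [ 0.8 -0.3 -0.6] w 12.8 g 49.1 q [ 0.26  0.57 -0.49  1.82  0.35  0.84 -0.31]
[]
[(array([270., 203.]), np.int32(100), array([607. ,   4.9, 109.2]), array([28.4, 13.2]), -52.6)]
```

View pics/ins.png

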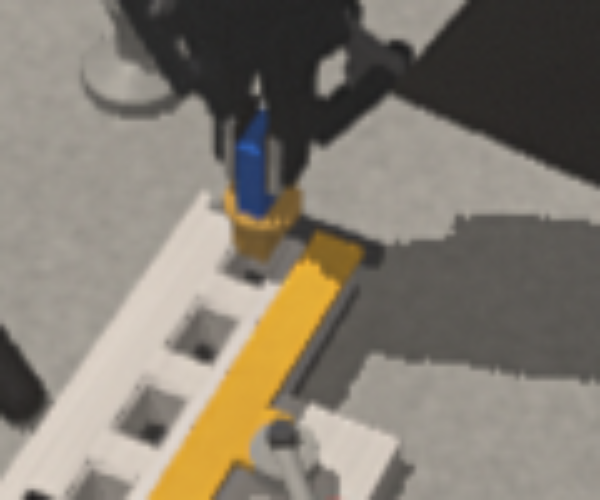

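The crop shows the blue spindle held upright just above the end socket at about (255,265), lined up with it. I'll settle and lower it.

send_rows --deltas '[{"dx":0,"dy":0,"dz":0,"rx":0,"ry":0,"rz":0},{"dx":0,"dy":0,"dz":0,"rx":0,"ry":0,"rz":0},{"dx":0,"dy":0,"dz":0,"rx":0,"ry":0,"rz":0}]'

```text
clock: 15.67
tcp_pos: [0.6055, -0.0027, 0.1056]
orientation: [2.136, 2.301, 0.002]
contact_force: [0.7, 0.4, -1.4]
grip_width: 0.013
gripper_force: 49.1
```

send_rows --deltas '[{"dx":0,"dy":0,"dz":-4,"rx":0,"ry":0,"rz":0},{"dx":0,"dy":0,"dz":-8,"rx":0,"ry":0,"rz":0},{"dx":0,"dy":0,"dz":-12,"rx":0,"ry":0,"rz":0},{"dx":0,"dy":0,"dz":-16,"rx":0,"ry":0,"rz":0},{"dx":0,"dy":0,"dz":-16,"rx":0,"ry":0,"rz":0}]'

```text
clock: 16.08
tcp_pos: [0.6051, -0.0019, 0.0892]
orientation: [2.136, 2.303, -0.001]
contact_force: [-4.6, -0.8, 11.4]
grip_width: 0.0131
gripper_force: 50.9
```

send_rows --deltas '[{"dx":-1.5,"dy":0,"dz":0,"rx":0,"ry":0,"rz":0},{"dx":-1.5,"dy":0,"dz":-3,"rx":0,"ry":0,"rz":0},{"dx":-1.5,"dy":0,"dz":-6,"rx":0,"ry":0,"rz":0},{"dx":-1.5,"dy":0,"dz":-6,"rx":0,"ry":0,"rz":0}]'

```text
clock: 16.42
tcp_pos: [0.6056, -0.0015, 0.0852]
orientation: [2.134, 2.301, 0.005]
contact_force: [-3.4, -0.0, 19.6]
grip_width: 0.0135
gripper_force: 52.9
```

send_rows --deltas '[{"dx":-1,"dy":0,"dz":1,"rx":0,"ry":0,"rz":0},{"dx":-2,"dy":0,"dz":0,"rx":0,"ry":0,"rz":0},{"dx":-2,"dy":0,"dz":-2,"rx":0,"ry":0,"rz":0},{"dx":-2,"dy":0,"dz":-2,"rx":0,"ry":0,"rz":0}]'

```text
clock: 16.75
tcp_pos: [0.6054, -0.0014, 0.0849]
orientation: [2.132, 2.299, 0.009]
contact_force: [-2.3, -1.8, 28.0]
grip_width: 0.0129
gripper_force: 54.2
```

```bash
python3 - <<'E'
from h import *
tcp(); print(r.get_obs()['moment'])
s=grab('side')
b=cv2.resize(s['frame'][185:265,220:320],(800,640))[:600]; cv2.imwrite('pics/ins2.png',b)
E
```

```text
t 16.8 tcp [605.4  -1.4  84.9] close 4.3 tilt [ 0.008 -0.   ] F [-2.3 -1.8 28. ] w 12.9 g 54.2 q [ 0.25  0.59 -0.47  1.83  0.37  0.8  -0.33]
[-0.35914486  0.84094043  0.01561013]
```

View pics/ins2.png

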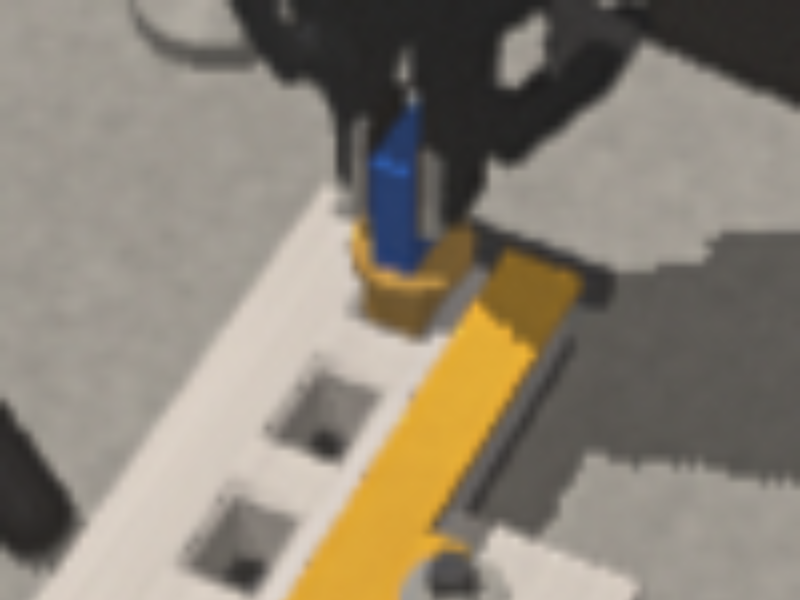

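The crop shows the spindle's flange still about 14 mm proud at (410,280), with the tang caught at the mouth. I'll lift it clear and measure the visible empty holes.

send_rows --deltas '[{"dx":0,"dy":0,"dz":10,"rx":0,"ry":0,"rz":0},{"dx":0,"dy":0,"dz":30,"rx":0,"ry":0,"rz":0},{"dx":-10,"dy":-35,"dz":50,"rx":0,"ry":0,"rz":0},{"dx":-20,"dy":-70,"dz":50,"rx":0,"ry":0,"rz":0},{"dx":-30,"dy":-100,"dz":50,"rx":0,"ry":0,"rz":0}]'

```text
clock: 17.22
tcp_pos: [0.5717, -0.1036, 0.1314]
orientation: [2.134, 2.303, 0.001]
contact_force: [0.3, -0.9, -1.7]
grip_width: 0.0132
gripper_force: 50.4
```

send_rows --deltas '[{"dx":0,"dy":0,"dz":0,"rx":0,"ry":0,"rz":0},{"dx":0,"dy":0,"dz":0,"rx":0,"ry":0,"rz":0},{"dx":0,"dy":0,"dz":0,"rx":0,"ry":0,"rz":0}]'

```text
clock: 17.47
tcp_pos: [0.5713, -0.1014, 0.1301]
orientation: [-2.136, -2.303, -0.001]
contact_force: [0.7, -0.7, -1.2]
grip_width: 0.013
gripper_force: 50.2
```

```bash
cat >> h.py <<'E'
def holes(f):
    P=cloud(f); F,M,p=cam(f); d=P-p; Q=p+d*((.036-p[2])/d[...,2])[...,None]
    m=(P[...,2]<.029)&(Q[...,0]>.57)&(Q[...,0]<.63)&(Q[...,1]>-.03)&(Q[...,1]<.225)&(f['z_map']>0)
    n,L,st,c=cv2.connectedComponentsWithStats(m.astype(np.uint8))
    for i in range(1,n):
        if st[i,4]>25:
            q=Q[L==i][:,:2]*1000; (cx,cy),(w,h),a=cv2.minAreaRect(q.astype(np.float32))
            print(c[i].round(),st[i,4],'rect',round(cx,1),round(cy,1),round(w,1),round(h,1),round(a,1),'mean',q.mean(0).round(1))
E
python3 - <<'E'
from h import *
tcp()
f=grab('top','t4'); s=grab('side','s4'); holes(f); print(); holes(s)
print(blobs(f,'blue',(.1,.25),(.5,.7,-.2,.1))); print(blobs(s,'blue',(.1,.25),(.5,.7,-.2,.1)))
E
```

```text
t 17.5 tcp [ 571.3 -101.4  130.1] close 4.3 tilt [-0.     0.001] F [ 0.7 -0.7 -1.2] w 13.0 g 50.2 q [ 0.45  0.5  -0.5   1.86  0.31  0.86 -0.12]
[284. 204.] 34 rect 603.0 -28.8 53.4 3.4 5.2 mean [606.2 -28.3]
[273. 204.] 101 rect 606.5 -2.5 27.4 18.5 89.5 mean [606.2  -1.7]
[251. 206.] 106 rect 601.9 47.9 19.6 27.9 5.2 mean [601.8  47.8]
[229. 208.] 105 rect 597.3 97.6 19.1 27.9 5.8 mean [597.3  97.5]
[207. 211.] 102 rect 592.6 147.6 19.4 27.6 4.7 mean [592.5 147.4]

[271. 222.] 74 rect 605.3 3.3 18.5 27.8 4.4 mean [605.    3.9]
[260. 237.] 77 rect 601.1 54.3 19.4 24.7 4.8 mean [600.8  54.3]
[250. 253.] 87 rect 596.4 102.9 18.7 26.1 5.0 mean [596.5 103.3]
[239. 270.] 99 rect 592.2 152.1 19.3 26.6 3.2 mean [592.1 152.6]
[]
[(array([305., 173.]), np.int32(108), array([571.5, -95.5, 134.8]), array([28.8, 14. ]), -83.8)]h.py:45: RuntimeWarning: divide by zero encountered in divide
  P=cloud(f); F,M,p=cam(f); d=P-p; Q=p+d*((.036-p[2])/d[...,2])[...,None]
h.py:45: RuntimeWarning: invalid value encountered in multiply
  P=cloud(f); F,M,p=cam(f); d=P-p; Q=p+d*((.036-p[2])/d[...,2])[...,None]
```

send_rows --deltas '[{"dx":12,"dy":33,"dz":0,"rx":0,"ry":0,"rz":1},{"dx":24,"dy":66,"dz":0,"rx":0,"ry":0,"rz":1},{"dx":35,"dy":98,"dz":0,"rx":0,"ry":0,"rz":1},{"dx":35,"dy":98,"dz":-20,"rx":0,"ry":0,"rz":1},{"dx":35,"dy":98,"dz":-28,"rx":0,"ry":0,"rz":1}]'

```text
clock: 17.98
tcp_pos: [0.6065, 0.0014, 0.1014]
orientation: [-2.106, -2.329, -0.003]
contact_force: [-0.7, -1.4, -2.2]
grip_width: 0.0135
gripper_force: 50.1
```

send_rows --deltas '[{"dx":0,"dy":0,"dz":0,"rx":0,"ry":0,"rz":0},{"dx":0,"dy":0,"dz":0,"rx":0,"ry":0,"rz":0},{"dx":0,"dy":0,"dz":0,"rx":0,"ry":0,"rz":0},{"dx":0,"dy":0,"dz":0,"rx":0,"ry":0,"rz":0}]'

```text
clock: 18.32
tcp_pos: [0.6068, -0.0048, 0.1032]
orientation: [2.117, 2.32, 0.001]
contact_force: [-0.3, -0.1, -1.4]
grip_width: 0.0128
gripper_force: 50.2
```

```bash
python3 - <<'E'
from h import *
tcp(); print(r.get_obs()['moment'].round(2))
s=grab('side'); print(blobs(s,'blue',(.08,.2),(.5,.7,-.2,.1)))
E
```

```text
t 18.3 tcp [606.8  -4.8 103.2] close 5.2 tilt [ 0.001 -0.   ] F [-0.3 -0.1 -1.4] w 12.8 g 50.2 q [ 0.27  0.57 -0.49  1.81  0.35  0.84 -0.3 ]
[-0.04 -0.04  0.  ]
[(array([269., 202.]), np.int32(96), array([610.1,   2.6, 108.7]), array([29.2, 13.1]), -58.3)]
```

send_rows --deltas '[{"dx":0,"dy":0,"dz":-3,"rx":0,"ry":0,"rz":0},{"dx":0,"dy":0,"dz":-7,"rx":0,"ry":0,"rz":0},{"dx":0,"dy":0,"dz":-11,"rx":0,"ry":0,"rz":0},{"dx":0,"dy":0,"dz":-15,"rx":0,"ry":0,"rz":0},{"dx":0,"dy":0,"dz":-15,"rx":0,"ry":0,"rz":0}]'

```text
clock: 18.78
tcp_pos: [0.6058, -0.0041, 0.0863]
orientation: [-2.115, -2.322, 0.001]
contact_force: [0.6, -0.4, -1.7]
grip_width: 0.0127
gripper_force: 50.2
```

```bash
python3 - <<'E'
from h import *
tcp(); print(r.get_obs()['moment'].round(2))
E
```

```text
t 18.8 tcp [605.8  -4.1  86.3] close 5.3 tilt [-0.001  0.   ] F [ 0.6 -0.4 -1.7] w 12.7 g 50.2 q [ 0.26  0.6  -0.48  1.82  0.37  0.81 -0.31]
[-0.01  0.01  0.  ]
```

send_rows --deltas '[{"dx":0,"dy":0,"dz":-4,"rx":0,"ry":0,"rz":0},{"dx":0,"dy":0,"dz":-8,"rx":0,"ry":0,"rz":0},{"dx":0,"dy":0,"dz":-13,"rx":0,"ry":0,"rz":0},{"dx":0,"dy":0,"dz":-17,"rx":0,"ry":0,"rz":0},{"dx":0,"dy":0,"dz":-19,"rx":0,"ry":0,"rz":0}]'

```text
clock: 19.2
tcp_pos: [0.6066, -0.0035, 0.0688]
orientation: [2.116, 2.322, 0.0]
contact_force: [-7.3, 1.3, 23.2]
grip_width: 0.0133
gripper_force: 53.7
```

```bash
python3 - <<'E'
from h import *
tcp(); print(r.get_obs()['moment'].round(2))
E
```

```text
t 19.2 tcp [606.6  -3.5  68.8] close 5.3 tilt [0. 0.] F [-7.3  1.3 23.2] w 13.3 g 53.7 q [ 0.25  0.62 -0.47  1.83  0.38  0.78 -0.32]
[ 0.05  1.35 -0.09]
```

send_rows --deltas '[{"dx":0,"dy":0,"dz":1,"rx":0,"ry":0,"rz":0},{"dx":0,"dy":0,"dz":2,"rx":0,"ry":0,"rz":0},{"dx":0,"dy":0,"dz":30,"rx":0,"ry":0,"rz":0},{"dx":0,"dy":0,"dz":65,"rx":0,"ry":0,"rz":0},{"dx":0,"dy":0,"dz":95,"rx":0,"ry":0,"rz":0}]' --jaw 40

```text
clock: 19.62
tcp_pos: [0.606, -0.0042, 0.1644]
orientation: [-2.115, -2.322, 0.001]
contact_force: [0.9, -0.9, 0.4]
grip_width: 0.0402
gripper_force: 0.0
```

send_rows --deltas '[{"dx":-15,"dy":-25,"dz":0,"rx":0,"ry":0,"rz":-6.5},{"dx":-31,"dy":-50,"dz":0,"rx":0,"ry":0,"rz":-13},{"dx":-47,"dy":-75,"dz":0,"rx":0,"ry":0,"rz":-19.5},{"dx":-63,"dy":-100,"dz":0,"rx":0,"ry":0,"rz":-26},{"dx":-79,"dy":-125,"dz":0,"rx":0,"ry":0,"rz":-32.5}]'

```text
clock: 20.03
tcp_pos: [0.5262, -0.1303, 0.1635]
orientation: [2.686, 1.63, -0.0]
contact_force: [0.3, -0.3, 0.1]
grip_width: 0.0398
gripper_force: 0.0
```

send_rows --deltas '[{"dx":-16,"dy":-25,"dz":0,"rx":0,"ry":0,"rz":-6.5},{"dx":-32,"dy":-50,"dz":0,"rx":0,"ry":0,"rz":-13},{"dx":-48,"dy":-75,"dz":-20,"rx":0,"ry":0,"rz":-19.1},{"dx":-48,"dy":-75,"dz":-50,"rx":0,"ry":0,"rz":-19.1},{"dx":-48,"dy":-75,"dz":-60,"rx":0,"ry":0,"rz":-19.1}]'

```text
clock: 20.45
tcp_pos: [0.4763, -0.2056, 0.1008]
orientation: [-2.916, -1.163, 0.006]
contact_force: [-0.5, 0.8, -0.0]
grip_width: 0.0401
gripper_force: 0.0
```

send_rows --deltas '[{"dx":0,"dy":0,"dz":0,"rx":0,"ry":0,"rz":0},{"dx":0,"dy":0,"dz":0,"rx":0,"ry":0,"rz":0}]'

```text
clock: 20.62
tcp_pos: [0.4799, -0.2028, 0.1034]
orientation: [-2.913, -1.173, 0.0]
contact_force: [0.6, -0.5, 1.2]
grip_width: 0.0403
gripper_force: 0.0
```

```bash
python3 - <<'E'
from h import *
tcp()
for n in('top','side'):
  for b in blobs(grab(n),'blue',(.06,.2),(.42,.65,-.35,.3)): print(n,*b)
E
```

```text
t 20.6 tcp [ 479.9 -202.8  103.4] close -46.1 tilt [-0.001  0.001] F [ 0.6 -0.5  1.2] w 40.3 g 0.0 q [ 0.51  0.43 -0.28  2.02  0.18  0.71 -0.69]
top [273. 201.] 74 [605.9  -3.3  86. ] [26.8 12.7] -81.8
top [407. 214.] 60 [ 574.9 -296.9   74. ] [22.4 12.6] -3.4
side [340. 146.] 66 [ 573.  -294.1   69.9] [27.5 15.1] -1.5
side [358. 180.] 65 [ 478.1 -193.    69.4] [32.1 24.9] 0.5
side [271. 210.] 115 [6.059e+02 4.000e-01 8.140e+01] [29.3 14.2] -82.3
```

send_rows --deltas '[{"dx":0,"dy":0,"dz":-25,"rx":0,"ry":0,"rz":0},{"dx":0,"dy":0,"dz":-47,"rx":0,"ry":0,"rz":0},{"dx":0,"dy":0,"dz":-47,"rx":0,"ry":0,"rz":0},{"dx":0,"dy":0,"dz":-47,"rx":0,"ry":0,"rz":0}]'

```text
clock: 21.05
tcp_pos: [0.4796, -0.2033, 0.0568]
orientation: [-2.914, -1.172, 0.001]
contact_force: [0.9, -0.0, -0.9]
grip_width: 0.0399
gripper_force: 0.0
```

send_rows --deltas '[{"dx":0,"dy":0,"dz":0,"rx":0,"ry":0,"rz":0},{"dx":0,"dy":0,"dz":0,"rx":0,"ry":0,"rz":0},{"dx":0,"dy":0,"dz":0,"rx":0,"ry":0,"rz":0},{"dx":0,"dy":0,"dz":0,"rx":0,"ry":0,"rz":0},{"dx":0,"dy":0,"dz":0,"rx":0,"ry":0,"rz":0}]' --jaw 0

```text
clock: 21.47
tcp_pos: [0.4807, -0.2042, 0.0581]
orientation: [2.914, 1.169, 0.004]
contact_force: [-1.0, 0.4, 7.3]
grip_width: 0.0132
gripper_force: 49.2
```

send_rows --deltas '[{"dx":0,"dy":0,"dz":30,"rx":0,"ry":0,"rz":0},{"dx":0,"dy":0,"dz":65,"rx":0,"ry":0,"rz":0},{"dx":0,"dy":0,"dz":100,"rx":0,"ry":0,"rz":0},{"dx":0,"dy":0,"dz":110,"rx":0,"ry":0,"rz":7},{"dx":0,"dy":0,"dz":110,"rx":0,"ry":0,"rz":14}]'

```text
clock: 21.88
tcp_pos: [0.4816, -0.2047, 0.1707]
orientation: [2.742, 1.521, 0.007]
contact_force: [0.2, -0.2, -2.0]
grip_width: 0.0135
gripper_force: 49.7
```

```bash
python3 - <<'E'
from h import *
tcp()
E
```

```text
t 21.9 tcp [ 481.6 -204.7  170.7] close -32.0 tilt [ 0.007 -0.003] F [ 0.2 -0.2 -2. ] w 13.5 g 49.7 q [ 0.58  0.34 -0.36  1.97  0.16  0.85 -0.42]
```

send_rows --deltas '[{"dx":18,"dy":21,"dz":0,"rx":0,"ry":0,"rz":7},{"dx":36,"dy":42,"dz":0,"rx":0,"ry":0,"rz":14},{"dx":54,"dy":63,"dz":0,"rx":0,"ry":0,"rz":21},{"dx":72,"dy":84,"dz":0,"rx":0,"ry":0,"rz":28},{"dx":90,"dy":103,"dz":-10,"rx":0,"ry":0,"rz":35}]'

```text
clock: 22.3
tcp_pos: [0.5713, -0.0998, 0.1586]
orientation: [2.159, 2.278, 0.003]
contact_force: [0.5, -0.5, -1.6]
grip_width: 0.0133
gripper_force: 49.7
```

send_rows --deltas '[{"dx":0,"dy":0,"dz":-27,"rx":0,"ry":0,"rz":2.3},{"dx":0,"dy":0,"dz":-27,"rx":0,"ry":0,"rz":2.3},{"dx":0,"dy":0,"dz":-27,"rx":0,"ry":0,"rz":2.3},{"dx":0,"dy":0,"dz":-27,"rx":0,"ry":0,"rz":2.3},{"dx":0,"dy":0,"dz":-27,"rx":0,"ry":0,"rz":2.3}]'

```text
clock: 22.72
tcp_pos: [0.5696, -0.102, 0.1307]
orientation: [2.123, 2.313, 0.001]
contact_force: [0.4, -1.1, -0.6]
grip_width: 0.0133
gripper_force: 49.6
```

```bash
python3 - <<'E'
from h import *
tcp()
print(blobs(grab('side'),'blue',(.1,.25),(.5,.7,-.2,.1)))
E
```

```text
t 22.7 tcp [ 569.6 -102.   130.7] close 4.9 tilt [ 0.002 -0.001] F [ 0.4 -1.1 -0.6] w 13.3 g 49.6 q [ 0.45  0.5  -0.49  1.86  0.3   0.85 -0.11]
[(array([306., 173.]), np.int32(104), array([569.9, -97.6, 133.7]), array([27.8, 13.9]), -82.3)]
```

send_rows --deltas '[{"dx":0,"dy":10,"dz":35,"rx":0,"ry":0,"rz":0.3},{"dx":8,"dy":45,"dz":35,"rx":0,"ry":0,"rz":0.3},{"dx":16,"dy":80,"dz":35,"rx":0,"ry":0,"rz":0.3},{"dx":24,"dy":115,"dz":35,"rx":0,"ry":0,"rz":0.3},{"dx":33,"dy":149,"dz":35,"rx":0,"ry":0,"rz":0.3}]'

```text
clock: 23.18
tcp_pos: [0.6029, 0.049, 0.166]
orientation: [2.117, 2.319, 0.002]
contact_force: [-0.0, -0.1, -1.9]
grip_width: 0.0129
gripper_force: 49.7
```

send_rows --deltas '[{"dx":0,"dy":0,"dz":-20,"rx":0,"ry":0,"rz":0},{"dx":0,"dy":0,"dz":-50,"rx":0,"ry":0,"rz":0},{"dx":0,"dy":0,"dz":-60,"rx":0,"ry":0,"rz":0},{"dx":0,"dy":0,"dz":-60,"rx":0,"ry":0,"rz":0},{"dx":0,"dy":0,"dz":-60,"rx":0,"ry":0,"rz":0}]'

```text
clock: 23.6
tcp_pos: [0.6023, 0.0472, 0.1049]
orientation: [-2.118, -2.321, 0.001]
contact_force: [0.5, -0.3, -1.3]
grip_width: 0.0128
gripper_force: 49.6
```

```bash
python3 - <<'E'
from h import *
tcp()
E
```

```text
t 23.6 tcp [602.3  47.2 104.9] close 5.2 tilt [-0. -0.] F [ 0.5 -0.3 -1.3] w 12.8 g 49.6 q [ 0.19  0.57 -0.5   1.82  0.35  0.85 -0.39]
```

send_rows --deltas '[{"dx":0,"dy":0,"dz":-4,"rx":0,"ry":0,"rz":0},{"dx":0,"dy":0,"dz":-9,"rx":0,"ry":0,"rz":0},{"dx":0,"dy":0,"dz":-14,"rx":0,"ry":0,"rz":0},{"dx":0,"dy":0,"dz":-19,"rx":0,"ry":0,"rz":0},{"dx":0,"dy":0,"dz":-21,"rx":0,"ry":0,"rz":0}]'

```text
clock: 24.02
tcp_pos: [0.602, 0.0478, 0.0827]
orientation: [-2.116, -2.322, 0.001]
contact_force: [0.4, 0.1, -1.5]
grip_width: 0.0132
gripper_force: 49.6
```

Free of contact at 24 mm down, so I'll push it home (z about 70), release and lift.

send_rows --deltas '[{"dx":0,"dy":0,"dz":-5,"rx":0,"ry":0,"rz":0},{"dx":0,"dy":0,"dz":-10,"rx":0,"ry":0,"rz":0},{"dx":0,"dy":0,"dz":-14,"rx":0,"ry":0,"rz":0},{"dx":0,"dy":0,"dz":-16,"rx":0,"ry":0,"rz":0},{"dx":0,"dy":0,"dz":-16,"rx":0,"ry":0,"rz":0}]'

```text
clock: 24.43
tcp_pos: [0.6024, 0.0481, 0.0701]
orientation: [2.115, 2.321, -0.002]
contact_force: [-10.0, -1.8, 24.6]
grip_width: 0.0131
gripper_force: 53.4
```

send_rows --deltas '[{"dx":0,"dy":0,"dz":1,"rx":0,"ry":0,"rz":0},{"dx":0,"dy":0,"dz":2,"rx":0,"ry":0,"rz":0},{"dx":0,"dy":0,"dz":30,"rx":0,"ry":0,"rz":0},{"dx":0,"dy":0,"dz":65,"rx":0,"ry":0,"rz":0},{"dx":0,"dy":0,"dz":95,"rx":0,"ry":0,"rz":0}]' --jaw 40

```text
clock: 24.85
tcp_pos: [0.6021, 0.0482, 0.1633]
orientation: [-2.115, -2.322, 0.001]
contact_force: [1.4, 0.7, 0.2]
grip_width: 0.0396
gripper_force: 0.0
```

```bash
python3 - <<'E'
from h import *
tcp()
for b in blobs(grab('side'),'blue',(.06,.2),(.42,.65,-.35,.3)): print(*b)
E
```

```text
t 24.9 tcp [602.1  48.2 163.3] close 5.3 tilt [-0.001  0.   ] F [1.4 0.7 0.2] w 39.6 g 0.0 q [ 0.22  0.5  -0.53  1.78  0.3   0.95 -0.35]
[340. 146.] 66 [ 573.  -293.3   70.6] [27.7 17.6] -6.5
[374. 161.] 71 [ 475.1 -283.6   69.7] [28.1 15.8] -30.5
[271. 211.] 107 [593.7  24.7  79.5] [77.3 17.4] -62.9
[260. 226.] 127 [601.6  51.8  79.5] [27.1 14.3] -83.2
```

send_rows --deltas '[{"dx":-12,"dy":-33,"dz":0,"rx":0,"ry":0,"rz":5.4},{"dx":-25,"dy":-67,"dz":0,"rx":0,"ry":0,"rz":10.8},{"dx":-38,"dy":-100,"dz":0,"rx":0,"ry":0,"rz":16},{"dx":-51,"dy":-134,"dz":0,"rx":0,"ry":0,"rz":21.4},{"dx":-63,"dy":-167,"dz":0,"rx":0,"ry":0,"rz":26.8}]'

```text
clock: 25.32
tcp_pos: [0.5385, -0.1205, 0.162]
orientation: [-1.514, -2.753, 0.0]
contact_force: [-0.3, 0.8, -0.5]
grip_width: 0.0402
gripper_force: 0.0
```

send_rows --deltas '[{"dx":-12,"dy":-33,"dz":0,"rx":0,"ry":0,"rz":5.4},{"dx":-25,"dy":-67,"dz":0,"rx":0,"ry":0,"rz":10.8},{"dx":-38,"dy":-100,"dz":0,"rx":0,"ry":0,"rz":16},{"dx":-51,"dy":-134,"dz":0,"rx":0,"ry":0,"rz":21.4},{"dx":-64,"dy":-167,"dz":0,"rx":0,"ry":0,"rz":26.8}]'

```text
clock: 25.73
tcp_pos: [0.4745, -0.2878, 0.1621]
orientation: [0.835, 3.028, 0.0]
contact_force: [0.8, -0.2, -0.1]
grip_width: 0.0398
gripper_force: 0.0
```

send_rows --deltas '[{"dx":0,"dy":0,"dz":-20,"rx":0,"ry":0,"rz":0},{"dx":0,"dy":0,"dz":-50,"rx":0,"ry":0,"rz":0},{"dx":0,"dy":0,"dz":-60,"rx":0,"ry":0,"rz":0},{"dx":0,"dy":0,"dz":-60,"rx":0,"ry":0,"rz":0},{"dx":0,"dy":0,"dz":-60,"rx":0,"ry":0,"rz":0}]'

```text
clock: 26.15
tcp_pos: [0.4756, -0.2851, 0.1023]
orientation: [-0.839, -3.026, -0.001]
contact_force: [-0.8, 0.8, 0.5]
grip_width: 0.0398
gripper_force: 0.0
```

```bash
python3 - <<'E'
from h import *
tcp()
E
```

```text
t 26.1 tcp [ 475.6 -285.1  102.3] close 59.0 tilt [-0.001  0.001] F [-0.8  0.8  0.5] w 39.8 g 0.0 q [ 0.93  0.54 -0.65  1.93  0.44  0.82  1.08]
```

send_rows --deltas '[{"dx":-1,"dy":-1,"dz":-25,"rx":0,"ry":0,"rz":0},{"dx":-1,"dy":-1,"dz":-46,"rx":0,"ry":0,"rz":0},{"dx":-1,"dy":-1,"dz":-46,"rx":0,"ry":0,"rz":0},{"dx":-1,"dy":-1,"dz":-46,"rx":0,"ry":0,"rz":0}]'

```text
clock: 26.48
tcp_pos: [0.4749, -0.2864, 0.0572]
orientation: [-0.84, -3.027, -0.0]
contact_force: [0.4, -0.0, 0.7]
grip_width: 0.0401
gripper_force: 0.0
```

send_rows --deltas '[{"dx":0,"dy":0,"dz":0,"rx":0,"ry":0,"rz":0},{"dx":0,"dy":0,"dz":0,"rx":0,"ry":0,"rz":0},{"dx":0,"dy":0,"dz":0,"rx":0,"ry":0,"rz":0},{"dx":0,"dy":0,"dz":0,"rx":0,"ry":0,"rz":0},{"dx":0,"dy":0,"dz":0,"rx":0,"ry":0,"rz":0}]' --jaw 0

```text
clock: 26.9
tcp_pos: [0.4756, -0.2873, 0.0581]
orientation: [0.841, 3.024, -0.001]
contact_force: [-0.2, 1.7, 7.1]
grip_width: 0.0129
gripper_force: 52.6
```

send_rows --deltas '[{"dx":0,"dy":0,"dz":30,"rx":0,"ry":0,"rz":0},{"dx":0,"dy":0,"dz":65,"rx":0,"ry":0,"rz":0},{"dx":0,"dy":0,"dz":100,"rx":0,"ry":0,"rz":0},{"dx":0,"dy":0,"dz":110,"rx":0,"ry":0,"rz":-7},{"dx":0,"dy":0,"dz":110,"rx":0,"ry":0,"rz":-14}]'

```text
clock: 27.32
tcp_pos: [0.4765, -0.2878, 0.1706]
orientation: [1.21, 2.892, -0.001]
contact_force: [0.5, -0.3, -2.3]
grip_width: 0.0134
gripper_force: 51.6
```

```bash
python3 - <<'E'
from h import *
tcp()
E
```

```text
t 27.3 tcp [ 476.5 -287.8  170.6] close 44.6 tilt [ 0.006 -0.003] F [ 0.5 -0.3 -2.3] w 13.4 g 51.6 q [ 0.94  0.44 -0.64  1.88  0.33  0.92  0.92]
```

send_rows --deltas '[{"dx":19,"dy":37,"dz":0,"rx":0,"ry":0,"rz":-7},{"dx":38,"dy":74,"dz":0,"rx":0,"ry":0,"rz":-14},{"dx":57,"dy":111,"dz":0,"rx":0,"ry":0,"rz":-21},{"dx":76,"dy":148,"dz":0,"rx":0,"ry":0,"rz":-28},{"dx":95,"dy":186,"dz":-10,"rx":0,"ry":0,"rz":-35}]'

```text
clock: 27.73
tcp_pos: [0.5671, -0.1072, 0.1601]
orientation: [2.013, 2.408, 0.003]
contact_force: [0.6, -1.5, 0.0]
grip_width: 0.0127
gripper_force: 51.6
```

send_rows --deltas '[{"dx":0,"dy":0,"dz":-27,"rx":0,"ry":0,"rz":-4.3},{"dx":0,"dy":0,"dz":-27,"rx":0,"ry":0,"rz":-4.3},{"dx":0,"dy":0,"dz":-27,"rx":0,"ry":0,"rz":-4.3},{"dx":0,"dy":0,"dz":-27,"rx":0,"ry":0,"rz":-4.3},{"dx":0,"dy":0,"dz":-27,"rx":0,"ry":0,"rz":-4.3}]'

```text
clock: 28.15
tcp_pos: [0.5657, -0.1106, 0.1325]
orientation: [2.097, 2.337, 0.001]
contact_force: [0.1, 0.7, -1.0]
grip_width: 0.013
gripper_force: 51.4
```

```bash
python3 - <<'E'
from h import *
tcp()
print(blobs(grab('side'),'blue',(.1,.25),(.5,.7,-.2,.1)))
E
```

```text
t 28.1 tcp [ 565.7 -110.6  132.5] close 6.2 tilt [ 0.002 -0.001] F [ 0.1  0.7 -1. ] w 13.0 g 51.4 q [ 0.48  0.49 -0.51  1.87  0.31  0.86 -0.08]
[(array([310., 171.]), np.int32(111), array([ 565.9, -105.8,  137.3]), array([28.5, 14.4]), -79.3)]
```

send_rows --deltas '[{"dx":0,"dy":10,"dz":33,"rx":0,"ry":0,"rz":-1},{"dx":6,"dy":48,"dz":33,"rx":0,"ry":0,"rz":-1},{"dx":12,"dy":86,"dz":33,"rx":0,"ry":0,"rz":-1},{"dx":18,"dy":124,"dz":33,"rx":0,"ry":0,"rz":-1},{"dx":24,"dy":162,"dz":33,"rx":0,"ry":0,"rz":-1}]'

```text
clock: 28.62
tcp_pos: [0.5901, 0.0532, 0.1657]
orientation: [2.118, 2.318, 0.002]
contact_force: [0.7, 0.6, -0.5]
grip_width: 0.0135
gripper_force: 51.7
```

send_rows --deltas '[{"dx":5,"dy":35,"dz":0,"rx":0,"ry":0,"rz":0},{"dx":8,"dy":46,"dz":0,"rx":0,"ry":0,"rz":0},{"dx":8,"dy":46,"dz":-30,"rx":0,"ry":0,"rz":0},{"dx":8,"dy":46,"dz":-60,"rx":0,"ry":0,"rz":0},{"dx":8,"dy":46,"dz":-60,"rx":0,"ry":0,"rz":0}]'

```text
clock: 29.03
tcp_pos: [0.5944, 0.0968, 0.1]
orientation: [-2.115, -2.318, 0.01]
contact_force: [-1.5, -0.7, -2.2]
grip_width: 0.0131
gripper_force: 51.4
```

send_rows --deltas '[{"dx":0,"dy":0,"dz":0,"rx":0,"ry":0,"rz":0},{"dx":0,"dy":0,"dz":0,"rx":0,"ry":0,"rz":0}]'

```text
clock: 29.2
tcp_pos: [0.5984, 0.0983, 0.1059]
orientation: [2.118, 2.319, 0.002]
contact_force: [0.6, 0.2, -1.5]
grip_width: 0.0129
gripper_force: 51.4
```

```bash
python3 - <<'E'
from h import *
tcp()
E
```

```text
t 29.2 tcp [598.4  98.3 105.9] close 5.2 tilt [0.002 0.   ] F [ 0.6  0.2 -1.5] w 12.9 g 51.4 q [ 0.12  0.58 -0.52  1.81  0.37  0.85 -0.48]
```

send_rows --deltas '[{"dx":0,"dy":-1,"dz":-4,"rx":0,"ry":0,"rz":0},{"dx":0,"dy":-1,"dz":-9,"rx":0,"ry":0,"rz":0},{"dx":0,"dy":-1,"dz":-14,"rx":0,"ry":0,"rz":0},{"dx":0,"dy":-1,"dz":-19,"rx":0,"ry":0,"rz":0},{"dx":0,"dy":-1,"dz":-21,"rx":0,"ry":0,"rz":0}]'

```text
clock: 29.62
tcp_pos: [0.5975, 0.0978, 0.0827]
orientation: [2.117, 2.321, 0.0]
contact_force: [1.2, -0.5, -0.6]
grip_width: 0.0133
gripper_force: 51.6
```

send_rows --deltas '[{"dx":0,"dy":0,"dz":-5,"rx":0,"ry":0,"rz":0},{"dx":0,"dy":0,"dz":-10,"rx":0,"ry":0,"rz":0},{"dx":0,"dy":0,"dz":-14,"rx":0,"ry":0,"rz":0},{"dx":0,"dy":0,"dz":-16,"rx":0,"ry":0,"rz":0},{"dx":0,"dy":0,"dz":-16,"rx":0,"ry":0,"rz":0}]'

```text
clock: 30.03
tcp_pos: [0.5974, 0.0979, 0.0699]
orientation: [2.116, 2.32, -0.002]
contact_force: [-8.7, -4.9, 26.5]
grip_width: 0.0132
gripper_force: 55.6
```

send_rows --deltas '[{"dx":0,"dy":0,"dz":1,"rx":0,"ry":0,"rz":0},{"dx":0,"dy":0,"dz":2,"rx":0,"ry":0,"rz":0},{"dx":0,"dy":0,"dz":30,"rx":0,"ry":0,"rz":0},{"dx":0,"dy":0,"dz":65,"rx":0,"ry":0,"rz":0},{"dx":0,"dy":0,"dz":95,"rx":0,"ry":0,"rz":0}]' --jaw 40

```text
clock: 30.45
tcp_pos: [0.597, 0.0982, 0.1629]
orientation: [-2.116, -2.321, 0.001]
contact_force: [0.3, -0.0, -0.1]
grip_width: 0.0399
gripper_force: 0.0
```

```bash
python3 - <<'E'
from h import *
tcp()
s=grab('side')
for b in blobs(s,'blue',(.06,.2),(.42,.65,-.35,.3)): print(*b)
print(tin(s))
E
```

```text
t 30.4 tcp [597.   98.2 162.9] close 5.3 tilt [-0.001  0.   ] F [ 0.3 -0.  -0.1] w 39.9 g 0.0 q [ 0.15  0.51 -0.55  1.77  0.32  0.95 -0.44]
[340. 145.] 61 [ 573.3 -294.6   70.6] [27.  17.5] 4.9
[272. 212.] 64 [601.1   3.8  72.2] [25.3  9.5] 73.3
[260. 226.] 101 [588.3  75.5  78.8] [79.7 19.2] -60.8
[250. 242.] 131 [595.9 102.7  82.3] [26.5 13.3] -85.8
(array([ 171,  351,  117,   69, 1368], dtype=int32), ((452.3598327636719, 387.45184326171875), (110.20015716552734, 162.33355712890625), 81.28221130371094))
```

send_rows --deltas '[{"dx":-2,"dy":-33,"dz":0,"rx":0,"ry":0,"rz":6.7},{"dx":-4,"dy":-66,"dz":0,"rx":0,"ry":0,"rz":13.4},{"dx":-6,"dy":-99,"dz":0,"rx":0,"ry":0,"rz":20.1},{"dx":-8,"dy":-132,"dz":0,"rx":0,"ry":0,"rz":26.8},{"dx":-10,"dy":-165,"dz":0,"rx":0,"ry":0,"rz":33.5}]'

```text
clock: 30.92
tcp_pos: [0.587, -0.0684, 0.1618]
orientation: [-1.349, -2.837, -0.0]
contact_force: [-0.3, 0.9, 0.1]
grip_width: 0.04
gripper_force: 0.0
```

send_rows --deltas '[{"dx":-2,"dy":-33,"dz":0,"rx":0,"ry":0,"rz":6.7},{"dx":-4,"dy":-66,"dz":0,"rx":0,"ry":0,"rz":13.4},{"dx":-6,"dy":-99,"dz":0,"rx":0,"ry":0,"rz":20.1},{"dx":-8,"dy":-132,"dz":0,"rx":0,"ry":0,"rz":26.8},{"dx":-10,"dy":-165,"dz":0,"rx":0,"ry":0,"rz":33.5}]'

```text
clock: 31.33
tcp_pos: [0.577, -0.2336, 0.1617]
orientation: [-0.475, -3.105, -0.001]
contact_force: [0.9, 0.4, 0.8]
grip_width: 0.0402
gripper_force: 0.0
```

send_rows --deltas '[{"dx":-2,"dy":-33,"dz":0,"rx":0,"ry":0,"rz":6.5},{"dx":-4,"dy":-65,"dz":-10,"rx":0,"ry":0,"rz":13},{"dx":-4,"dy":-65,"dz":-40,"rx":0,"ry":0,"rz":13},{"dx":-4,"dy":-65,"dz":-60,"rx":0,"ry":0,"rz":13},{"dx":-4,"dy":-65,"dz":-60,"rx":0,"ry":0,"rz":13}]'

```text
clock: 31.75
tcp_pos: [0.57, -0.2971, 0.0971]
orientation: [-0.132, -3.132, -0.005]
contact_force: [-0.7, 0.2, -0.0]
grip_width: 0.04
gripper_force: 0.0
```

send_rows --deltas '[{"dx":0,"dy":0,"dz":0,"rx":0,"ry":0,"rz":0},{"dx":0,"dy":0,"dz":0,"rx":0,"ry":0,"rz":0}]'

```text
clock: 31.92
tcp_pos: [0.5744, -0.2963, 0.1033]
orientation: [0.128, 3.138, 0.0]
contact_force: [0.5, 0.4, 0.9]
grip_width: 0.04
gripper_force: 0.0
```

```bash
python3 - <<'E'
from h import *
tcp()
E
```

```text
t 31.9 tcp [ 574.4 -296.3  103.3] close 85.3 tilt [0.001 0.   ] F [0.5 0.4 0.9] w 40.0 g 0.0 q [ 0.9   0.7  -0.76  1.7   0.57  0.97  1.42]
```

send_rows --deltas '[{"dx":0,"dy":0,"dz":-25,"rx":0,"ry":0,"rz":0},{"dx":0,"dy":0,"dz":-46,"rx":0,"ry":0,"rz":0},{"dx":0,"dy":0,"dz":-46,"rx":0,"ry":0,"rz":0},{"dx":0,"dy":0,"dz":-46,"rx":0,"ry":0,"rz":0}]'

```text
clock: 32.25
tcp_pos: [0.5738, -0.2965, 0.0571]
orientation: [0.128, 3.139, 0.0]
contact_force: [1.3, 0.3, 0.3]
grip_width: 0.04
gripper_force: 0.0
```

send_rows --deltas '[{"dx":0,"dy":0,"dz":0,"rx":0,"ry":0,"rz":0},{"dx":0,"dy":0,"dz":0,"rx":0,"ry":0,"rz":0},{"dx":0,"dy":0,"dz":0,"rx":0,"ry":0,"rz":0},{"dx":0,"dy":0,"dz":0,"rx":0,"ry":0,"rz":0},{"dx":0,"dy":0,"dz":0,"rx":0,"ry":0,"rz":0}]' --jaw 0

```text
clock: 32.67
tcp_pos: [0.5748, -0.2971, 0.0584]
orientation: [0.13, 3.136, -0.001]
contact_force: [0.7, -0.8, 7.1]
grip_width: 0.0129
gripper_force: 49.8
```

send_rows --deltas '[{"dx":0,"dy":0,"dz":30,"rx":0,"ry":0,"rz":0},{"dx":0,"dy":0,"dz":65,"rx":0,"ry":0,"rz":-6},{"dx":0,"dy":0,"dz":100,"rx":0,"ry":0,"rz":-12},{"dx":0,"dy":0,"dz":110,"rx":0,"ry":0,"rz":-18},{"dx":0,"dy":0,"dz":110,"rx":0,"ry":0,"rz":-25}]'

```text
clock: 33.08
tcp_pos: [0.5757, -0.2975, 0.1712]
orientation: [0.812, 3.027, -0.002]
contact_force: [-0.3, -0.1, -2.2]
grip_width: 0.0132
gripper_force: 49.3
```

send_rows --deltas '[{"dx":0,"dy":35,"dz":0,"rx":0,"ry":0,"rz":-6.5},{"dx":0,"dy":70,"dz":0,"rx":0,"ry":0,"rz":-13},{"dx":0,"dy":105,"dz":0,"rx":0,"ry":0,"rz":-19.5},{"dx":0,"dy":140,"dz":0,"rx":0,"ry":0,"rz":-26},{"dx":0,"dy":175,"dz":0,"rx":0,"ry":0,"rz":-32.5}]'

```text
clock: 33.5
tcp_pos: [0.573, -0.1205, 0.1668]
orientation: [1.631, 2.685, 0.0]
contact_force: [0.4, 0.7, -1.5]
grip_width: 0.0129
gripper_force: 49.3
```

send_rows --deltas '[{"dx":0,"dy":19,"dz":-15,"rx":0,"ry":0,"rz":-6.5},{"dx":0,"dy":19,"dz":-35,"rx":0,"ry":0,"rz":-13},{"dx":0,"dy":19,"dz":-35,"rx":0,"ry":0,"rz":-19.5},{"dx":0,"dy":19,"dz":-35,"rx":0,"ry":0,"rz":-22.5},{"dx":0,"dy":19,"dz":-35,"rx":0,"ry":0,"rz":-22.5}]'

```text
clock: 33.92
tcp_pos: [0.5732, -0.1026, 0.1314]
orientation: [-2.118, -2.32, 0.0]
contact_force: [-0.1, -0.0, -0.4]
grip_width: 0.0128
gripper_force: 49.2
```

```bash
python3 - <<'E'
from h import *
tcp()
print(blobs(grab('side'),'blue',(.1,.25),(.5,.7,-.2,.1)))
E
```

```text
t 33.9 tcp [ 573.2 -102.6  131.4] close 5.2 tilt [-0. -0.] F [-0.1 -0.  -0.4] w 12.8 g 49.2 q [ 0.46  0.51 -0.51  1.85  0.32  0.87 -0.11]
[(array([305., 173.]), np.int32(115), array([572.8, -96.9, 135. ]), array([30.5, 15.5]), -84.1)]
```

send_rows --deltas '[{"dx":0,"dy":10,"dz":34,"rx":0,"ry":0,"rz":0},{"dx":4,"dy":48,"dz":34,"rx":0,"ry":0,"rz":0},{"dx":8,"dy":87,"dz":34,"rx":0,"ry":0,"rz":0},{"dx":12,"dy":126,"dz":34,"rx":0,"ry":0,"rz":0},{"dx":15,"dy":165,"dz":34,"rx":0,"ry":0,"rz":0}]'

```text
clock: 34.38
tcp_pos: [0.5888, 0.0632, 0.1661]
orientation: [2.115, 2.321, 0.002]
contact_force: [-0.1, 0.4, -2.1]
grip_width: 0.0133
gripper_force: 49.4
```

send_rows --deltas '[{"dx":3,"dy":38,"dz":0,"rx":0,"ry":0,"rz":0},{"dx":5,"dy":70,"dz":0,"rx":0,"ry":0,"rz":0},{"dx":5,"dy":84,"dz":0,"rx":0,"ry":0,"rz":0},{"dx":5,"dy":84,"dz":-30,"rx":0,"ry":0,"rz":0},{"dx":5,"dy":84,"dz":-60,"rx":0,"ry":0,"rz":0}]'

```text
clock: 34.8
tcp_pos: [0.5951, 0.1482, 0.107]
orientation: [2.11, 2.324, 0.008]
contact_force: [0.4, 0.0, -2.4]
grip_width: 0.0131
gripper_force: 49.5
```

send_rows --deltas '[{"dx":0,"dy":0,"dz":0,"rx":0,"ry":0,"rz":0},{"dx":0,"dy":0,"dz":0,"rx":0,"ry":0,"rz":0},{"dx":0,"dy":0,"dz":0,"rx":0,"ry":0,"rz":0},{"dx":0,"dy":0,"dz":0,"rx":0,"ry":0,"rz":0}]'

```text
clock: 35.13
tcp_pos: [0.5947, 0.146, 0.1074]
orientation: [2.116, 2.32, 0.004]
contact_force: [-0.2, 0.1, -1.3]
grip_width: 0.0133
gripper_force: 49.3
```

```bash
python3 - <<'E'
from h import *
tcp()
E
```

```text
t 35.1 tcp [594.7 146.  107.4] close 5.2 tilt [0.003 0.001] F [-0.2  0.1 -1.3] w 13.3 g 49.3 q [ 0.05  0.59 -0.54  1.79  0.38  0.86 -0.57]
```

send_rows --deltas '[{"dx":-1,"dy":0,"dz":-4,"rx":0,"ry":0,"rz":0},{"dx":-1,"dy":0,"dz":-9,"rx":0,"ry":0,"rz":0},{"dx":-1,"dy":0,"dz":-14,"rx":0,"ry":0,"rz":0},{"dx":-1,"dy":0,"dz":-19,"rx":0,"ry":0,"rz":0},{"dx":-1,"dy":0,"dz":-23,"rx":0,"ry":0,"rz":0}]'

```text
clock: 35.55
tcp_pos: [0.5932, 0.1462, 0.0827]
orientation: [2.116, 2.32, 0.002]
contact_force: [1.0, -0.7, -0.8]
grip_width: 0.0132
gripper_force: 50.2
```

send_rows --deltas '[{"dx":0,"dy":0,"dz":-5,"rx":0,"ry":0,"rz":0},{"dx":0,"dy":0,"dz":-10,"rx":0,"ry":0,"rz":0},{"dx":0,"dy":0,"dz":-14,"rx":0,"ry":0,"rz":0},{"dx":0,"dy":0,"dz":-16,"rx":0,"ry":0,"rz":0},{"dx":0,"dy":0,"dz":-16,"rx":0,"ry":0,"rz":0}]'

```text
clock: 35.97
tcp_pos: [0.593, 0.1461, 0.0701]
orientation: [2.116, 2.319, -0.001]
contact_force: [-9.8, -6.2, 36.3]
grip_width: 0.0132
gripper_force: 55.7
```

send_rows --deltas '[{"dx":0,"dy":0,"dz":1,"rx":0,"ry":0,"rz":0},{"dx":0,"dy":0,"dz":2,"rx":0,"ry":0,"rz":0},{"dx":0,"dy":0,"dz":35,"rx":0,"ry":0,"rz":0},{"dx":0,"dy":0,"dz":70,"rx":0,"ry":0,"rz":0},{"dx":0,"dy":0,"dz":100,"rx":0,"ry":0,"rz":-5}]' --jaw 40

```text
clock: 36.38
tcp_pos: [0.5918, 0.1459, 0.1668]
orientation: [-2.215, -2.226, 0.002]
contact_force: [0.4, 0.0, 0.3]
grip_width: 0.0396
gripper_force: 0.0
```

send_rows --deltas '[{"dx":-36,"dy":0,"dz":0,"rx":0,"ry":0,"rz":-7},{"dx":-72,"dy":0,"dz":0,"rx":0,"ry":0,"rz":-14},{"dx":-108,"dy":0,"dz":0,"rx":0,"ry":0,"rz":-21},{"dx":-140,"dy":0,"dz":0,"rx":0,"ry":0,"rz":-28},{"dx":-160,"dy":0,"dz":0,"rx":0,"ry":0,"rz":-35}]'

```text
clock: 36.8
tcp_pos: [0.4285, 0.1454, 0.1654]
orientation: [-2.787, -1.45, 0.005]
contact_force: [-0.7, 0.7, 0.1]
grip_width: 0.0403
gripper_force: 0.0
```

```bash
python3 - <<'E'
from h import *
tcp()
f=grab('top','fin'); s=grab('side','fin_s')
for g in(f,s):
  for b in blobs(g,'blue',(.06,.2),(.42,.65,-.35,.3)): print('blue',*b)
  for b in blobs(g,'red',(.05,.1),(.3,.7,-.05,.5),5): print('red',*b)
  print(tin(g))
b=s['frame'][190:420,150:350]; cv2.imwrite('pics/finc.png',cv2.resize(b,None,fx=2.6,fy=2.6,interpolation=cv2.INTER_CUBIC))
E
```

```text
t 36.8 tcp [428.5 145.4 165.4] close -35.0 tilt [-0.003 -0.001] F [-0.7  0.7  0.1] w 40.3 g 0.0 q [-0.02  0.25 -0.5   2.12  0.17  0.81 -1.24]
blue [273. 201.] 74 [605.8  -3.1  85.8] [26.6 12.9] -84.3
blue [250. 203.] 74 [601.9  47.5  86.2] [26.7 12.6] -83.2
blue [227. 206.] 72 [596.9  97.9  85.7] [26.4 11.5] 90.0
blue [204. 208.] 73 [592.1 148.   85.8] [26.5 12.8] -83.7
red [ 96. 260.] 77 [482.1 380.8  78.3] [29.7 13. ] -89.9
red [ 91. 290.] 76 [418.4 388.6  78.1] [27.1 12.7] 89.7
(array([  66,  235,   67,   81, 1155], dtype=int32), ((450.8229064941406, 385.4189147949219), (112.59639739990234, 160.39813232421875), 81.22241973876953))
blue [271. 210.] 116 [6.06e+02 2.00e-01 8.14e+01] [28.9 14.3] -79.6
blue [260. 226.] 125 [601.4  51.4  81.9] [28.2 13.5] -85.4
blue [250. 242.] 134 [596.  102.1  82.1] [28.3 13.6] -83.1
blue [238. 260.] 144 [591.7 151.9  82.8] [28.4 13.3] -85.5
red [287. 279.] 124 [484.  142.1  84.3] [16.3 14.3] -13.9
red [214. 388.] 239 [482.4 382.1  76.2] [28.8 14.5] -85.5
red [244. 412.] 196 [418.6 390.6  76.9] [27.6 14.3] -85.3
(array([ 171,  351,  117,   69, 1378], dtype=int32), ((452.02423095703125, 387.67010498046875), (110.70671081542969, 160.92236328125), 80.94033813476562))
```

View pics/finc.png

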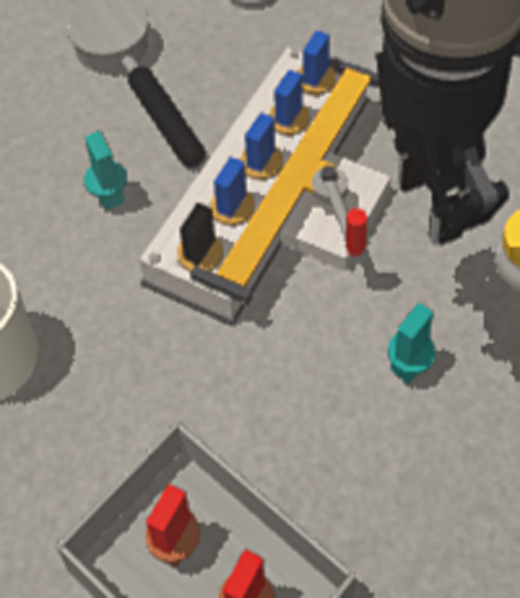

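The crop shows four blue spindles and the black one all seated in the row, keeper open, and both reds standing in the tin. Wing tops measure 86 mm, which is home. Now I'll shut the lever.

send_rows --deltas '[{"dx":11,"dy":-1,"dz":0,"rx":0,"ry":0,"rz":-6.5},{"dx":22,"dy":-2,"dz":0,"rx":0,"ry":0,"rz":-13},{"dx":33,"dy":-3,"dz":0,"rx":0,"ry":0,"rz":-19.5},{"dx":44,"dy":-4,"dz":0,"rx":0,"ry":0,"rz":-26},{"dx":55,"dy":-6,"dz":0,"rx":0,"ry":0,"rz":-32.5}]'

```text
clock: 37.32
tcp_pos: [0.4886, 0.14, 0.1658]
orientation: [-3.081, -0.614, 0.0]
contact_force: [-0.7, 0.1, -0.5]
grip_width: 0.04
gripper_force: 0.0
```

send_rows --deltas '[{"dx":1,"dy":0,"dz":0,"rx":0,"ry":0,"rz":-6.5},{"dx":1,"dy":0,"dz":-10,"rx":0,"ry":0,"rz":-13},{"dx":1,"dy":0,"dz":-25,"rx":0,"ry":0,"rz":-18},{"dx":1,"dy":0,"dz":-25,"rx":0,"ry":0,"rz":-18},{"dx":1,"dy":0,"dz":-25,"rx":0,"ry":0,"rz":-18}]'

```text
clock: 37.73
tcp_pos: [0.4882, 0.1398, 0.1404]
orientation: [3.138, 0.137, -0.003]
contact_force: [0.1, -0.5, -1.2]
grip_width: 0.04
gripper_force: 0.0
```

```bash
python3 - <<'E'
from h import *
tcp()
E
```

```text
t 37.7 tcp [488.2 139.8 140.4] close -85.0 tilt [-0.002 -0.001] F [ 0.1 -0.5 -1.2] w 40.0 g 0.0 q [-0.15  0.35 -0.3   2.03  0.14  0.78 -2.02]
```

send_rows --deltas '[{"dx":-2,"dy":0,"dz":-30,"rx":0,"ry":0,"rz":0},{"dx":-2,"dy":0,"dz":-60,"rx":0,"ry":0,"rz":0},{"dx":-2,"dy":0,"dz":-68,"rx":0,"ry":0,"rz":0},{"dx":-2,"dy":0,"dz":-68,"rx":0,"ry":0,"rz":0}]'

```text
clock: 38.07
tcp_pos: [0.4852, 0.1395, 0.0718]
orientation: [3.138, 0.134, -0.006]
contact_force: [-0.4, -0.4, -0.1]
grip_width: 0.0399
gripper_force: 0.0
```

send_rows --deltas '[{"dx":0,"dy":0,"dz":0,"rx":0,"ry":0,"rz":0},{"dx":0,"dy":0,"dz":0,"rx":0,"ry":0,"rz":0},{"dx":0,"dy":0,"dz":0,"rx":0,"ry":0,"rz":0}]' --jaw 19 --newtons 20

```text
clock: 38.32
tcp_pos: [0.4875, 0.1393, 0.0747]
orientation: [3.138, 0.13, 0.003]
contact_force: [1.1, -3.6, -0.6]
grip_width: 0.0191
gripper_force: 1.7
```

send_rows --deltas '[{"dx":-8,"dy":-10,"dz":0,"rx":0,"ry":0,"rz":0},{"dx":-13,"dy":-20,"dz":0,"rx":0,"ry":0,"rz":0},{"dx":-17,"dy":-32,"dz":0,"rx":0,"ry":0,"rz":0},{"dx":-19,"dy":-44,"dz":0,"rx":0,"ry":0,"rz":0},{"dx":-18,"dy":-56,"dz":0,"rx":0,"ry":0,"rz":0}]'

```text
clock: 38.73
tcp_pos: [0.4659, 0.0841, 0.0737]
orientation: [-3.138, -0.134, 0.003]
contact_force: [-3.1, 3.7, 0.5]
grip_width: 0.019
gripper_force: 1.8
```

send_rows --deltas '[{"dx":3,"dy":-12,"dz":0,"rx":0,"ry":0,"rz":0},{"dx":8,"dy":-24,"dz":0,"rx":0,"ry":0,"rz":0},{"dx":14,"dy":-34,"dz":0,"rx":0,"ry":0,"rz":0},{"dx":22,"dy":-43,"dz":0,"rx":0,"ry":0,"rz":0},{"dx":24,"dy":-48,"dz":0,"rx":0,"ry":0,"rz":0}]'

```text
clock: 39.15
tcp_pos: [0.4939, 0.0353, 0.0738]
orientation: [-3.138, -0.129, -0.004]
contact_force: [-3.9, 14.8, -0.8]
grip_width: 0.0192
gripper_force: 8.9
```

Against the stop. Release and go up clear.

send_rows --deltas '[{"dx":0,"dy":3,"dz":0,"rx":0,"ry":0,"rz":0},{"dx":0,"dy":3,"dz":0,"rx":0,"ry":0,"rz":0},{"dx":0,"dy":3,"dz":30,"rx":0,"ry":0,"rz":0},{"dx":0,"dy":3,"dz":65,"rx":0,"ry":0,"rz":0},{"dx":0,"dy":3,"dz":100,"rx":0,"ry":0,"rz":0}]' --jaw 36

```text
clock: 39.57
tcp_pos: [0.4917, 0.039, 0.1741]
orientation: [3.139, 0.132, -0.003]
contact_force: [0.5, 0.6, -0.7]
grip_width: 0.036
gripper_force: 0.0
```

send_rows --deltas '[{"dx":-25,"dy":-35,"dz":10,"rx":0,"ry":0,"rz":0},{"dx":-40,"dy":-70,"dz":20,"rx":0,"ry":0,"rz":0},{"dx":-40,"dy":-105,"dz":20,"rx":0,"ry":0,"rz":0},{"dx":-40,"dy":-105,"dz":20,"rx":0,"ry":0,"rz":0},{"dx":-40,"dy":-105,"dz":20,"rx":0,"ry":0,"rz":0}]'

```text
clock: 39.98
tcp_pos: [0.4523, -0.0681, 0.1937]
orientation: [3.138, 0.124, 0.002]
contact_force: [0.3, -0.4, 0.5]
grip_width: 0.0361
gripper_force: 0.0
```

```bash
python3 - <<'E'
from h import *
tcp()
f=grab('top'); s=grab('side')
for g in(f,s):
  for b in blobs(g,'blue',(.06,.2),(.55,.65,-.35,.3)): print('blue',*b)
  for b in blobs(g,'red',(.05,.1),(.3,.7,-.05,.5),5): print('red',*b)
  for b in blobs(g,'yellow',(.04,.058),(.5,.7,-.1,.3),60): print('yel',*b)
  print(tin(g))
b=f['frame'][150:330,60:300]; cv2.imwrite('pics/end.png',cv2.resize(b,None,fx=3,fy=3,interpolation=cv2.INTER_CUBIC))
E
```

```text
t 40.0 tcp [452.3 -68.1 193.7] close -85.5 tilt [ 0.001 -0.001] F [ 0.3 -0.4  0.5] w 36.1 g 0.0 q [ 0.23  0.19 -0.25  2.09  0.06  0.86 -1.54]
blue [273. 201.] 73 [605.9  -3.1  85.9] [26.6 12.9] -83.7
blue [250. 203.] 74 [602.   47.6  86.1] [26.9 13.1] -81.2
blue [227. 206.] 71 [596.6  98.1  86. ] [26.4 11.7] -89.5
blue [204. 208.] 74 [592.5 148.3  85.9] [26.5 13.2] -83.6
red [254. 253.] 42 [492.   38.8  95.8] [14.5 13.9] -19.3
red [ 96. 260.] 76 [482.1 380.2  78.4] [27.1 13.1] 89.6
red [ 91. 290.] 79 [418.4 388.1  78.2] [26.  12.7] 89.4
yel [229. 217.] 1164 [574.6  95.7  49.7] [230.6  47.2] -82.1
(array([  66,  235,   67,   81, 1329], dtype=int32), ((451.0506286621094, 385.6780700683594), (112.41020965576172, 160.19967651367188), 80.8004379272461))
blue [271. 210.] 113 [605.5   0.   81.9] [30. 14.] -85.5
blue [260. 226.] 126 [601.6  51.6  81.7] [27.1 13.8] -83.7
blue [250. 242.] 132 [596.4 102.2  81.6] [27.9 14.1] -85.4
blue [238. 260.] 145 [591.7 152.3  82.9] [28.  14.3] -84.1
red [307. 243.] 104 [491.7  42.3  81.4] [13.8 13.6] -66.0
red [214. 388.] 238 [482.5 381.7  76.1] [28.8 14.6] -86.2
red [244. 412.] 197 [418.5 390.4  77. ] [28.  13.8] -85.8
yel [257. 256.] 1094 [575.6  97.2  48.4] [235.2  51.4] 89.9
(array([ 171,  351,  117,   69, 1365], dtype=int32), ((451.75775146484375, 387.4228820800781), (110.71978759765625, 161.04595947265625), 81.25367736816406))
```

View pics/end.png

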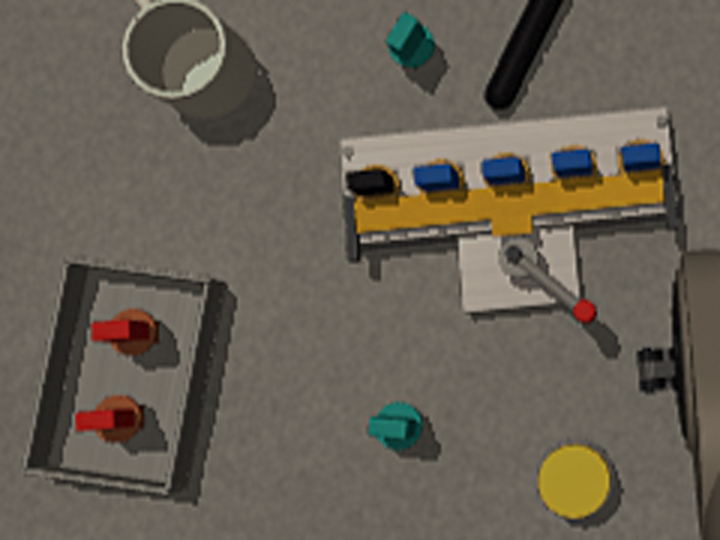

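The crop shows the keeper back over the flanges, the knob at (585,310) at the shut stop, five spindles in the row and both reds in the tin. The arm is clear, so I'm handing in.

```bash
python3 -c "
from bench import r
print(r.hand_in())"
```

```text
the job is handed in; nothing more can be done
None
```

I handed the job in at about 40 s with both red spindles in the scrap tin, all four blue spindles home beside the black one, and the lever swung shut with the keeper over the flanges; the hand-in gave no verdict.

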